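# Sort full from used-up tins by heft and hang the tape on the swivel hook

### The job

The round metal screw tins standing on the bench to the left all look alike, but some are full and some are used up: lift each one to feel its weight, then stand the full ones upright in the crate with the two end handles and the used-up ones upright in the plain tray. The crate will be taped up next, so turn the swivel hook on its stand until it points at the middle of the crate, and only then hang the white roll of tape, which stands in its holder, on the hook by its bore. Leave the tape dispenser, the phone and the roll of labels where they are.

Things in the scene. Friction and masses are not known exactly. Their poses are not given: they have to be found in the camera images.
- tin_a: one of up to five sealed plain round metal tins, all alike outside: body 54 mm across, lid 56 mm across (from 36 mm up), 52 mm tall, low centre of mass; stands upright. Full ones weigh about 340 to 460 g, used-up ones about 85 to 115 g; nothing but the weight tells which (the letter means nothing). Origin: centre of the underside, z up. Three to five of them are there at a start, the others are absent; there may be no used-up one
- tin_b: one of up to five sealed plain round metal tins, all alike outside: body 54 mm across, lid 56 mm across (from 36 mm up), 52 mm tall, low centre of mass; stands upright. Full ones weigh about 340 to 460 g, used-up ones about 85 to 115 g; nothing but the weight tells which (the letter means nothing). Origin: centre of the underside, z up. Three to five of them are there at a start, the others are absent; there may be no used-up one
- tin_c: one of up to five sealed plain round metal tins, all alike outside: body 54 mm across, lid 56 mm across (from 36 mm up), 52 mm tall, low centre of mass; stands upright. Full ones weigh about 340 to 460 g, used-up ones about 85 to 115 g; nothing but the weight tells which (the letter means nothing). Origin: centre of the underside, z up. Three to five of them are there at a start, the others are absent; there may be no used-up one
- tin_d: one of up to five sealed plain round metal tins, all alike outside: body 54 mm across, lid 56 mm across (from 36 mm up), 52 mm tall, low centre of mass; stands upright. Full ones weigh about 340 to 460 g, used-up ones about 85 to 115 g; nothing but the weight tells which (the letter means nothing). Origin: centre of the underside, z up. Three to five of them are there at a start, the others are absent; there may be no used-up one
- tin_e: one of up to five sealed plain round metal tins, all alike outside: body 54 mm across, lid 56 mm across (from 36 mm up), 52 mm tall, low centre of mass; stands upright. Full ones weigh about 340 to 460 g, used-up ones about 85 to 115 g; nothing but the weight tells which (the letter means nothing). Origin: centre of the underside, z up. Three to five of them are there at a start, the others are absent; there may be no used-up one
- crate: grey crate, 240 x 120 mm outside, walls 5 mm thick and 22 mm high, inner floor 5 mm above the bench; a dark wire loop handle stands at each short end, its top 42 mm above the bench. Fixed. Origin: centre of the underside; x along its 240 mm length, z up. For the full tins; up to three stand in a row along x
- tray: plain grey tray, 240 x 120 mm outside, walls 5 mm thick and 22 mm high, no handles, inner floor 5 mm above the bench. Fixed. Origin: centre of the underside; x along its 240 mm length, z up. For the used-up tins. Crate and tray stand either side of the hook stand and change places from start to start
- hook_stand: fixed stand of the swivel hook: round foot 96 mm across, upright post 16 mm thick. On top turns the hook: a hub of 12 mm radius (189 to 211 mm above the bench) with a level arm out to 100 mm from the axis, where its end turns up (end 112 mm from the axis, top 223 mm above the bench). Origin: centre of the underside, on the turning axis, z up
- hook_seat (a point): point on the axis of the hook's level round arm (10 mm thick), 200 mm above the bench and 70 mm out from the turning axis: where the roll should hang. x points outward along the arm (the way the hook points), z up. The arm may be pinched from above or pushed from the side. Pointing at the crate, it comes close to the room a gripper needs over the crate
- hook (a joint): turn of the hook about its upright post, rad, counter-clockwise from above; 0 points along the stand's -x, range -2.2 to 2.2. Stiff with friction of about 0.08 N m (about 1 N at the seat): it stays where it is left
- holder: fixed metal holder for the roll: 120 x 56 mm base, two cheeks 28 mm apart inside and 42 mm tall that run along its x, with two cross bars on which the roll stands. Origin: centre of the underside, z up
- roll_center (a point): centre of the roll of tape: white, 100 mm outside diameter, 25 mm wide, bore about 66 mm (wall about 17 mm), 120 g. Its z axis is the roll's axis. At the start the roll stands on edge in the holder with its axis level, along the holder's y, its centre about 61 mm above the bench and its top about 111 mm; pinch its top across the 25 mm width from above. Hung, its centre is about 32 mm below the arm's axis
- roll: the same roll of tape; origin at the centre of one face, 12.5 mm from point roll_center along its z axis
- dispenser: weighted tape dispenser, 177 x 66 x 82 mm: a bystander to leave alone. Origin: centre of the underside
- phone: phone lying flat, 153 x 74 x 9 mm: a bystander to leave alone. Origin: centre of the underside
- labels: white roll of labels standing on its face, 85 mm across, 60 mm tall: a bystander to leave alone. Origin: centre of the underside
Not all that is in view belongs to the job. What is shaped like the tin_e but purple is not meant.

How it is judged:
By the outcome, as a careful person would: the job done as asked, in the order asked, and still so for the second after the job is handed in, with the robot touching nothing.
Of tin_a, tin_b, tin_c, tin_d, tin_e only 3 to 5 are there at a start; the rules pass over those that are not, and their reading is None.
At some moment in a run one of tin_a, tin_b, tin_c, tin_d, tin_e may be knocked a few centimetres aside while the robot is not near it.
It also fails if it takes over 210 s, if anything falls off the work surface, if the arm or the gripper's body presses on something with over 40 N, if the wrist force passes 120 N, or if a joint passes its speed limit or range.

### The arm

A 6-joint arm with a two-finger parallel gripper is mounted at the origin on a cart in front of the work surface, level with it; the furniture and walls round the work are solid. World frame = base frame: x ahead of the robot, y to its left, z up, the work surface at z = 0. Lengths are in m, angles in rad, forces in N, time in s.
With the tool pointing down it reaches from about 0.3 to 0.875 m from the base axis. Payload 6.4 kg.
Tool frame: the origin (TCP) lies midway between the tips of the shut fingers; the grasp point (between the pads) lies 19 mm behind it; z points along the fingers, y is the line along which they close (so a half turn about z gives the same grasp; the last joint's range is limited). The gripper opens to 85 mm and grips with 20 to 120 N. Pads are 22 mm wide; open, the fingers measure 114 mm over their backs; the gripper's body (76 mm by 85 mm) begins 54 mm behind the grasp point. The pads swing forward as they close: fully open they stand 13 mm farther back than shut.
Start: joints at [0.941, 0.181, 1.607, -0, 1.354, -0.206], TCP at [0.236, 0.524, 0.231] pointing down, gripper open.
Joint ranges: [-2.99, 2.99], [-0.89, 2.07], [0.3, 2.58], [-1.14, 4.28], [0, 2.63], [-3.12, 3.12]. Speed limits (rad/s): [2.57, 2.57, 3.01, 3.14, 3.14, 3.14].

### API

Orientations are given as a unit quaternion [w, x, y, z].
In Python, from bench import ctrl gives the robot as it stands. The module is installed in compiled form; this text tells all that it offers.
- The arm moves only by the tool move_arm, never from a script. Its argument "plan" is one flat list of numbers, 6 for each row, row after row: the shift along the world's x, y, z in units of 50 mm (1.0 is 50 mm), then the turn, a rotation vector about the world's x, y, z in rad. A call has 1 to 10 rows; each row is the pose to reach, as a shift and turn from the pose commanded when the call began; what a row does not reach only later rows make up. A row lasts 1/8 s, in which the tool goes at most 62.5 mm and 10.7 degrees, less where a joint would pass 70% of its speed; a pose out of reach is approached as far as the arm can. A call with a gripper value outside its range is refused whole. "grip" is the finger opening in mm, from 0 to 85.4, set as the call begins (left out, the last holds). The fingers move at their own pace and stop on an object; the grip force is fixed at half the most. Time passes only in rows, so rows that repeat a pose let the fingers close. It gives the time, the measured TCP pose, the force, the opening and the grip force at its end, in the units of the state.
- ctrl.get_obs(): the state, without advancing time (a new reading comes with each control period).
- ctrl.camera(name): name is "scene" or "top" or "wrist"; returns a dict with "pixels" (420x560x3 uint8, red, green, blue), "fx", "fy", "cx", "cy" (pixels), "dist_coeffs" ([k1, k2, p1, p2, k3] as OpenCV has them; the pictures are not rectified), "origin" and "attitude" of the camera in the world. Camera axes: x right, y down, z forward; pixel columns grow to the right and rows downward; lengths in m; the calibration is good to about 2 mm. A picture is of the moment at which its call begins. There is no depth.
- ctrl.hand_in(): hands the job in; it is judged then, once.
The state is a dict: "time_s": time; "q": joint angles; "dq": joint speeds; "joint_efforts": joint torques, N m; "eef_pos": TCP position; "eef_rot": TCP orientation; "wrist_force": force on the tool from outside, world axes, zero at the start; "torque": the same for the moment, N m; "opening": opening from 0.0 (shut) to 1.0 (fully open); "grasp_force": force on a finger pad.
Only numpy, scipy, OpenCV 4.12 (cv2) and the standard library are available. Lean on these libraries where they do the work, as an engineer would, in place of code of your own. Each camera call takes 0.05 s, during which the arm holds its last target. There are 200 camera calls.

## Working session

There is one attempt and no reset: what is moved stays moved. The work goes in short steps, Python scripts to look and compute and a tool call to move; the robot and the scene stay as the last step left them, time stands still between calls to the robot, and variables do not carry over. Pictures are saved under pics/ and viewed, at most 14 in all, crops included, and the job is handed in when it is done.

Besides the shell and the picture viewer there is one more tool, called after "Request:" as name(argument=value, ...) on one line, values as JSON. move_arm: Moves the arm, as the interface text tells. Its arguments: {"type":"object","properties":{"plan":{"type":"array"},"grip":{"type":"number"}},"required":["plan"]}

```bash
mkdir -p pics
cat > h.py <<'E'
import numpy as np,cv2
from bench import ctrl
from scipy.spatial.transform import Rotation as R
def rot(a):
    a=np.array(a,float)
    if a.shape==(3,3): return a
    return R.from_quat([a[1],a[2],a[3],a[0]]).as_matrix()
def shot(n,f=None):
    c=ctrl.camera(n)
    if f: cv2.imwrite('pics/'+f,c['pixels'][:,:,::-1])
    return c
def K(c): return np.array([[c['fx'],0,c['cx']],[0,c['fy'],c['cy']],[0,0,1.]]),np.array(c['dist_coeffs'],float)
def ray(c,uv):
    k,d=K(c); p=cv2.undistortPoints(np.array(uv,float).reshape(-1,1,2),k,d).reshape(-1,2)
    return np.array(c['origin'],float),(rot(c['attitude'])@np.c_[p,np.ones(len(p))].T).T
def onz(c,uv,z):
    o,d=ray(c,uv); return o+d*((z-o[2])/d[:,2])[:,None]
def proj(c,P):
    k,d=K(c); Rm=rot(c['attitude']).T; o=np.array(c['origin'],float)
    return cv2.projectPoints((np.array(P,float).reshape(-1,3)-o)@Rm.T,np.zeros(3),np.zeros(3),k,d)[0].reshape(-1,2)
def tri(c1,u1,c2,u2):
    o1,d1=ray(c1,u1);o2,d2=ray(c2,u2);out=[]
    for a,b in zip(d1,d2):
        s=np.linalg.lstsq(np.c_[a,-b],o2-o1,rcond=None)[0]
        out.append(np.r_[(o1+a*s[0]+o2+b*s[1])/2,np.linalg.norm(o1+a*s[0]-o2-b*s[1])])
    return np.array(out)
E
python3 - <<'E'
from h import *
np.set_printoptions(precision=3,suppress=True)
for n in('scene','top','wrist'):
    c=shot(n,n+'1.png'); print(n,c['fx'],c['fy'],c['cx'],c['cy'],c['dist_coeffs'],c['origin'],c['attitude'])
print(ctrl.get_obs())
E
```

```text
scene 445.84542133641986 445.84542133641986 286.1695866286561 214.35335692044166 [-0.131  0.     0.     0.     0.   ] [-0.372  0.948  0.86 ] [ 0.185 -0.326  0.788 -0.488]
top 406.6959577589846 406.6959577589846 278.2308211343712 208.06752024913308 [-0.005  0.     0.     0.     0.   ] [ 0.34  -0.054  1.79 ] [ 0.041 -0.697  0.714 -0.054]
wrist 342.6966958347722 342.6966958347722 279.51880460087693 208.50436019730537 [-0.088  0.     0.     0.     0.   ] [0.17  0.553 0.374] [0.12  0.831 0.538 0.076]
{'time_s': 0.15, 'q': array([ 0.941,  0.181,  1.608, -0.   ,  1.354, -0.206]), 'dq': array([-0.   , -0.002, -0.002,  0.   , -0.001,  0.   ]), 'joint_efforts': array([  0.001, -44.527, -35.169,  -0.   ,   0.006,   0.   ]), 'eef_pos': array([0.236, 0.524, 0.231]), 'eef_rot': array([-0.   ,  0.21 ,  0.978, -0.001]), 'wrist_force': array([ 0.245, -0.244, -1.152]), 'torque': array([-0.007,  0.056,  0.017]), 'grasp_force': 0.0, 'opening': 1.0029497405608458}
```

View pics/scene1.png

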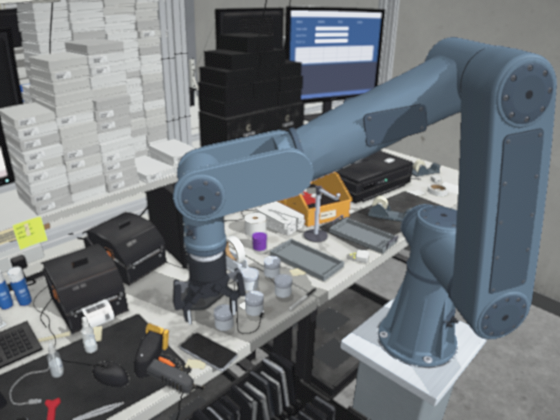

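View pics/top1.png

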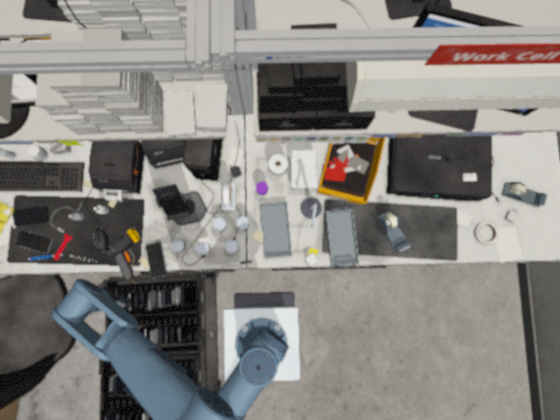

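The scene view shows five tins in front of the arm near (220–285, 260–320). In the top view the tins are near (178,246), (205,250), (232,246), (218,224) and (242,224). The boxes are at (275,230) and (342,236), the hook stand at (311,207), and the roll probably near (229,190). I'll enlarge the top view.

Run:
```python
from h import *
a=cv2.imread('pics/top1.png')[165:275,150:380]
b=cv2.imread('pics/scene1.png')[175:335,200:430]
cv2.imwrite('pics/c1.png',cv2.resize(a,None,fx=3.4,fy=3.4,interpolation=cv2.INTER_CUBIC))
cv2.imwrite('pics/c2.png',cv2.resize(b,None,fx=3.4,fy=3.4,interpolation=cv2.INTER_CUBIC))
```

```text
(no output)
```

View pics/c1.png

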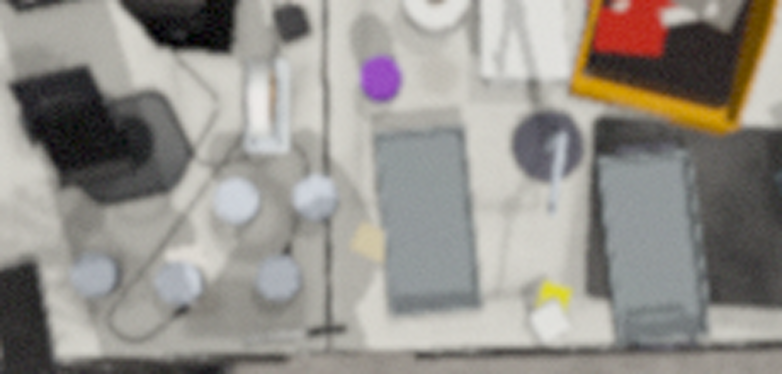

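View pics/c2.png

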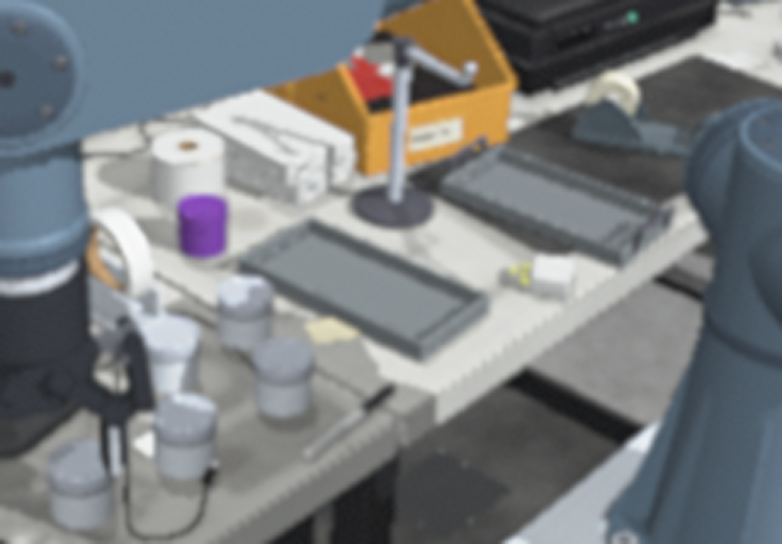

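View pics/wrist1.png

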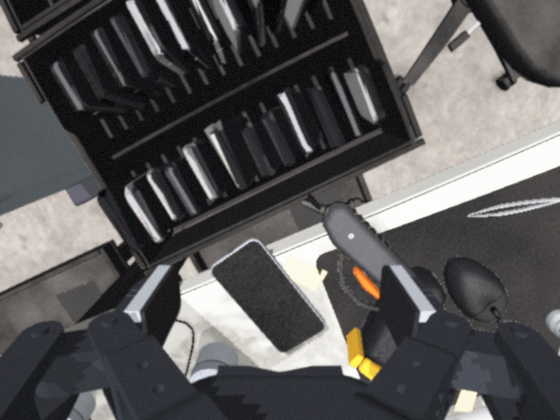

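The right box has the wire handles, so it is the crate and the left one is the tray. There are five tins. The roll stands at top pixel ~(228,196), and the purple one is a distractor. Next I'll measure.

```bash
cat > m.py <<'E'
from h import *
np.set_printoptions(precision=3,suppress=True)
t=shot('top');s=shot('scene')
C1=lambda p:np.array(p)/3.4+[150,165]-.35
C2=lambda p:np.array(p)/3.4+[200,175]-.35
n='ABCDE'
ut=C1([(315,193),(278,275),(236,198),(178,281),(95,272)]);us=C2([(245,290),(284,353),(172,337),(187,409),(80,459)])
print('tri tins\n',tri(t,ut,s,us)); print('onz top\n',onz(t,ut,.052)); print('onz scene',onz(s,us,.052))
# roll: top in scene crop, hook
print('tray corners',onz(t,C1([(376,130),(461,127),(480,303),(392,311)]),.022))
print('crate corners',onz(t,C1([(600,158),(685,152),(709,337),(620,345)]),.022))
print('tray sc',onz(s,C2([(240,262),(313,221),(487,300),(420,355)]),.022))
print('foot top',onz(t,C1([(547,146)]),.005),'foot sc',onz(s,C2([(392,206)]),.005))
print('hub/tip tri',tri(t,C1([(562,137),(552,208)]),s,C2([(403,47),(470,72)])))
print('roll top',onz(t,C1([(258,62),(258,135),(270,62),(270,135)]),.08), 'holder',onz(t,C1([(248,60),(289,60),(287,153),(245,153)]),.0))
E
python3 m.py
```

```text
tri tins
 [[0.52  0.067 0.049 0.003]
 [0.418 0.115 0.049 0.002]
 [0.516 0.167 0.043 0.004]
 [0.414 0.24  0.053 0.001]
 [0.428 0.345 0.048 0.001]]
onz top
 [[0.521 0.068 0.052]
 [0.419 0.116 0.052]
 [0.516 0.168 0.052]
 [0.414 0.24  0.052]
 [0.428 0.344 0.052]]
onz scene [[0.515 0.07  0.052]
 [0.415 0.118 0.052]
 [0.504 0.175 0.052]
 [0.414 0.239 0.052]
 [0.425 0.348 0.052]]
tray corners [[ 0.604 -0.01   0.022]
 [ 0.605 -0.12   0.022]
 [ 0.378 -0.138  0.022]
 [ 0.371 -0.026  0.022]]
crate corners [[ 0.56  -0.298  0.022]
 [ 0.566 -0.409  0.022]
 [ 0.328 -0.428  0.022]
 [ 0.321 -0.314  0.022]]
tray sc [[ 0.59   0.003  0.022]
 [ 0.596 -0.114  0.022]
 [ 0.365 -0.127  0.022]
 [ 0.351 -0.004  0.022]]
foot top [[ 0.58  -0.232  0.005]] foot sc [[ 0.576 -0.226  0.005]]
hub/tip tri [[ 0.568 -0.226  0.205  0.012]
 [ 0.479 -0.216  0.21   0.004]]
roll top [[0.685 0.135 0.08 ]
 [0.592 0.136 0.08 ]
 [0.684 0.12  0.08 ]
 [0.592 0.121 0.08 ]] holder [[0.704 0.157 0.   ]
 [0.703 0.104 0.   ]
 [0.579 0.107 0.   ]
 [0.58  0.162 0.   ]]
```

Request:
move_arm(plan=[2,-1.8,0.2,0,0,0.25,3.84,-3.6,0.4,0,0,0.49,3.84,-3.6,0.4,0,0,0.49,3.84,-3.6,0.4,0,0,0.49,3.84,-3.6,0.4,0,0,0.49,3.84,-3.6,0.4,0,0,0.49,3.84,-3.6,0.4,0,0,0.49,3.84,-3.6,0.4,0,0,0.49], grip=85)

```text
time_s: 1.25
eef_pos: [0.4274, 0.3451, 0.2511]
eef_rot: [-0.0, -0.034, 0.999, 0.0]
wrist_force: [0.2, 0.5, -0.7]
opening: 0.997
grasp_force: 0.0
```

Run:
```python
from h import *
c=shot('wrist','w2.png');t=shot('top','t2.png');s=shot('scene','s2.png')
o=ctrl.get_obs();print(o['time_s'],o['eef_pos'],o['eef_rot'],o['q'],o['wrist_force'])
print(c['origin'],proj(c,[[.428,.344,.052],[.428,.344,0.]]))
im=cv2.imread('pics/w2.png');tt=cv2.resize(cv2.imread('pics/t2.png')[165:275,150:380],(560,268))
cv2.imwrite('pics/m2.png',np.vstack([im[100:],tt]))
```

```text
1.4 [0.42767716 0.34491535 0.25123068] [-8.99615303e-05 -3.39181135e-02  9.99424611e-01  7.61477347e-06] [ 4.62548996e-01  1.07021038e-01  1.64934825e+00  9.01771439e-05
  1.38538068e+00 -1.17611320e+00] [ 0.12596881 -0.04284276  1.24950141]
[0.35490643 0.34007369 0.39420272] [[278.77417489 183.04280878]
 [278.91283749 173.6924947 ]]
```

View pics/m2.png

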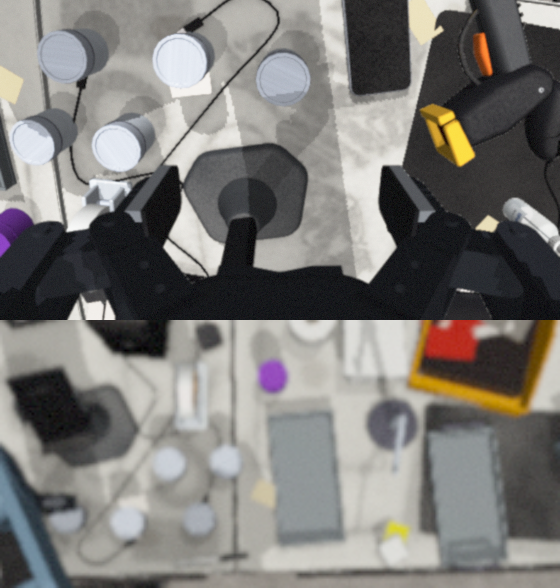

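The wrist view shows all five lids: E (283,174), D (182,160), B (68,154), C (119,243) and A (38,237). I'll write an automatic lid finder using Hough circles.

```bash
cat > lids.py <<'E'
from h import *
np.set_printoptions(precision=3,suppress=True)
def lids(c,r):
    g=cv2.medianBlur(cv2.cvtColor(c['pixels'],cv2.COLOR_RGB2GRAY),3)
    h=cv2.HoughCircles(g,cv2.HOUGH_GRADIENT,1,r*1.5,param1=120,param2=18,minRadius=int(r*.8),maxRadius=int(r*1.25))
    return [] if h is None else h[0]
if __name__=='__main__':
    c=shot('wrist');z=c['origin'][2]
    for u,v,r in lids(c,c['fx']*.028/(z-.052)):
        print((u,v,r),c['pixels'][int(v)%420,int(u)%560],onz(c,[(u,v)],.052)[0])
    o=ctrl.get_obs();print(o['time_s'],o['eef_pos'],o['wrist_force'])
E
python3 lids.py; python3 -c "
from h import *
c=shot('wrist');print(onz(c,[(283,174),(182,160),(68,154),(119,243),(38,237)],.052))"
```

```text
(np.float32(283.5), np.float32(178.5), np.float32(26.6)) [179 185 197] [0.423 0.348 0.052]
(np.float32(118.5), np.float32(243.5), np.float32(26.6)) [228 233 241] [0.507 0.173 0.052]
(np.float32(179.5), np.float32(159.5), np.float32(26.6)) [228 233 242] [0.411 0.242 0.052]
(np.float32(245.5), np.float32(127.5), np.float32(32.2)) [184 182 177] [0.375 0.308 0.052]
(np.float32(34.5), np.float32(243.5), np.float32(28.8)) [224 228 238] [0.516 0.072 0.052]
(np.float32(60.5), np.float32(159.5), np.float32(34.4)) [176 185 196] [0.418 0.115 0.052]
(np.float32(245.5), np.float32(305.5), np.float32(29.2)) [58 62 65] [0.574 0.316 0.052]
(np.float32(478.5), np.float32(47.5), np.float32(27.3)) [23 25 26] [0.281 0.526 0.052]
(np.float32(152.5), np.float32(303.5), np.float32(26.7)) [13 16 18] [0.58  0.208 0.052]
1.45 [0.428 0.345 0.251] [-0.63   0.215  0.941]
[[0.41894382 0.34734584 0.052     ]
 [0.41137692 0.24471182 0.052     ]
 [0.41192661 0.12423723 0.052     ]
 [0.50691868 0.17332745 0.052     ]
 [0.50743023 0.07769846 0.052     ]]
```

Request:
move_arm(plan=[-0.04,0.04,-1.2,0,0,0,-0.04,0.04,-2.4,0,0,0,-0.04,0.04,-3.6,0,0,0,-0.04,0.04,-4.4,0,0,0,-0.04,0.04,-4.64,0,0,0,-0.04,0.04,-4.64,0,0,0])

```text
time_s: 2.25
eef_pos: [0.4266, 0.3463, 0.0195]
eef_rot: [-0.0, -0.033, 0.999, -0.0]
wrist_force: [0.3, 0.0, 1.5]
opening: 0.995
grasp_force: 0.0
```

Request:
move_arm(plan=[0,0,0,0,0,0,0,0,0,0,0,0,0,0,0,0,0,0,0,0,0,0,0,0,0,0,0.5,0,0,0,0,0,1.5,0,0,0,0,0,2.7,0,0,0,0,0,2.7,0,0,0,0,0,2.7,0,0,0,0,0,2.7,0,0,0], grip=40)

```text
time_s: 3.5
eef_pos: [0.4253, 0.3455, 0.1527]
eef_rot: [-0.001, -0.033, 0.999, -0.001]
wrist_force: [0.1, 0.0, -2.0]
opening: 0.62
grasp_force: 63.2
```

```bash
cat > f.py <<'E'
from h import *
np.set_printoptions(precision=3,suppress=True)
F=[];T=[]
for i in range(4): ctrl.camera('wrist');o=ctrl.get_obs();F.append(o['wrist_force']);T.append(o['joint_efforts'])
print(np.array(F)[:,2],np.mean(F,0),np.mean(T,0),o['q'],o['eef_pos'],o['opening'],o['time_s'])
E
python3 f.py
```

```text
[-1.113 -0.328 -1.277 -1.428] [ 0.329 -0.269 -1.037] [  0.025 -43.925 -32.945   0.001   0.014   0.   ] [ 0.466  0.208  1.743 -0.     1.193 -1.171] [0.426 0.346 0.153] 0.6216124681683816 3.7
```

E is light (about 1 N), so it goes in the tray's far slot.

Request:
move_arm(plan=[0.34,-1.04,0,0,0,0,0.68,-2.07,0,0,0,0,1.02,-3.1,0,0,0,0,1.36,-4.14,0,0,0,0,1.7,-5.2,0,0,0,0,2.04,-6.2,0,0,0,0,2.38,-7.25,0,0,0,0,2.72,-8.28,0,0,0,0,2.72,-8.28,0,0,0,0,2.72,-8.28,0,0,0,0])

```text
time_s: 4.95
eef_pos: [0.5619, -0.0676, 0.1535]
eef_rot: [-0.001, -0.033, 0.999, 0.0]
wrist_force: [-0.0, -0.3, -0.6]
opening: 0.621
grasp_force: 63.5
```

Run:
```python
from h import *
c=shot('wrist','w3.png');shot('top','t3.png');shot('scene','s3.png')
# expected tray
print(ctrl.get_obs()['eef_pos'],proj(c,[[.604,-.01,.022],[.605,-.12,.022],[.378,-.138,.022],[.371,-.026,.022]]))
```

```text
[ 0.56195633 -0.06650226  0.15395953] [[342.57444282 250.72431271]
 [215.92921957 244.02085486]
 [199.14396296 -52.18919805]
 [354.8955007  -51.77235726]]
```

View pics/w3.png

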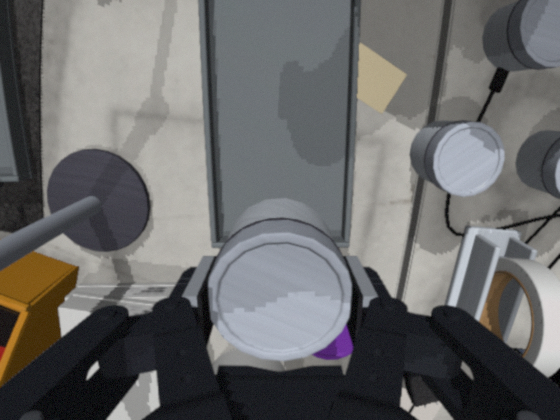

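The held tin lines up with the tray; its far rim is at row 247 with corners (213,247) and (347,247), matching the prediction. I'll lower and release.

Request:
move_arm(plan=[0,0,-1,0,0,0,0,0,-2,0,0,0,0,0,-2.4,0,0,0,0,0,-2.57,0,0,0,0,0,-2.57,0,0,0])

```text
time_s: 5.72
eef_pos: [0.5628, -0.0668, 0.027]
eef_rot: [0.0, -0.034, 0.999, -0.0]
wrist_force: [0.3, -0.0, -1.0]
opening: 0.623
grasp_force: 63.5
```

Request:
move_arm(plan=[0,0,0,0,0,0,0,0,0,0,0,0,0,0,0,0,0,0,0,0,0.6,0,0,0,0,0,1.5,0,0,0,0,0,2.6,0,0,0,-0.6,1,3.5,0,0,0,-1.2,2,3.5,0,0,0,-1.2,3.0,3.5,0,0,0,-1.2,3,3.5,0,0,0], grip=70)

```text
time_s: 6.98
eef_pos: [0.5017, 0.0853, 0.2013]
eef_rot: [0.0, -0.036, 0.999, 0.0]
wrist_force: [-0.5, -0.7, -0.1]
opening: 0.82
grasp_force: 0.0
```

```bash
python3 lids.py; python3 f.py
```

```text
(np.float32(325.5), np.float32(92.5), np.float32(33.5)) [116 120 128] [0.414 0.116 0.052]
(np.float32(373.5), np.float32(213.5), np.float32(31.4)) [179 188 200] [0.513 0.171 0.052]
(np.float32(116.5), np.float32(241.5), np.float32(29.3)) [185 192 205] [ 0.558 -0.064  0.052]
(np.float32(259.5), np.float32(205.5), np.float32(30.5)) [185 192 205] [0.513 0.068 0.052]
(np.float32(508.5), np.float32(68.5), np.float32(33.8)) [139 137 132] [0.379 0.269 0.052]
(np.float32(475.5), np.float32(107.5), np.float32(34.9)) [139 144 153] [0.414 0.245 0.052]
(np.float32(4.5), np.float32(238.5), np.float32(31.6)) [66 66 74] [ 0.565 -0.18   0.052]
(np.float32(477.5), np.float32(284.5), np.float32(29.9)) [37 39 44] [0.579 0.287 0.052]
(np.float32(221.5), np.float32(155.5), np.float32(29.3)) [147 144 140] [0.471 0.033 0.052]
(np.float32(379.5), np.float32(294.5), np.float32(27.1)) [10 14 14] [0.595 0.189 0.052]
7.025 [0.502 0.084 0.201] [ 0.304 -0.301 -0.05 ]
[ 0.224  0.091 -0.499 -0.697] [ 0.23  -0.526 -0.22 ] [  0.868 -37.59  -33.895   0.058   0.022   0.011] [-0.073  0.064  1.802 -0.     1.277 -1.709] [0.503 0.081 0.201] 0.8187083517881177 7.225
```

Request:
move_arm(plan=[0.3,-0.28,0,0,0,0,0.3,-0.28,-1.2,0,0,0,0.3,-0.28,-2.4,0,0,0,0.3,-0.28,-3.4,0,0,0,0.3,-0.28,-3.63,0,0,0,0.3,-0.28,-3.63,0,0,0], grip=85)

```text
time_s: 7.98
eef_pos: [0.5182, 0.0672, 0.0194]
eef_rot: [-0.0, -0.033, 0.999, -0.0]
wrist_force: [0.4, 0.3, 1.5]
opening: 0.995
grasp_force: 0.0
```

Request:
move_arm(plan=[0,0,0,0,0,0,0,0,0,0,0,0,0,0,0,0,0,0,0,0,0,0,0,0,0,0,0.5,0,0,0,0,0,1.5,0,0,0,0,0,2.7,0,0,0,0,0,2.7,0,0,0,0,0,2.7,0,0,0,0,0,2.7,0,0,0], grip=40)

```text
time_s: 9.22
eef_pos: [0.5158, 0.0683, 0.1523]
eef_rot: [-0.002, -0.033, 0.999, 0.0]
wrist_force: [0.1, 0.5, -4.4]
opening: 0.621
grasp_force: 64.8
```

```bash
python3 f.py
```

```text
[-4.171 -4.632 -4.013 -3.713] [ 0.464 -0.121 -4.132] [  0.036 -42.147 -33.97   -0.002   0.033  -0.   ] [-0.097  0.149  1.812 -0.     1.183 -1.734] [0.517 0.068 0.153] 0.6221367061746675 9.425
```

A is full (about 4.1 N), so it goes in the crate's far slot, travelling over the hook.

Request:
move_arm(plan=[0,0,1.1,0,0,0,0,-0.4,2.2,0,0,0,0,-1.4,2.9,0,0,0,0,-2.5,3.1,0,0,0,0,-3.7,3.1,0,0,0,0,-4.9,3.1,0,0,0,0,-6.1,3.1,0,0,0,0,-7.3,3.1,0,0,0,0,-8.48,3.1,0,0,0,0,-8.48,3.1,0,0,0])

```text
time_s: 10.68
eef_pos: [0.5161, -0.3601, 0.3072]
eef_rot: [-0.001, -0.03, 1.0, 0.0]
wrist_force: [0.9, 0.1, -5.1]
opening: 0.621
grasp_force: 65.7
```

Request:
move_arm(plan=[0,0,-1.0,0,0,0,0,0,-2,0,0,0,0,0,-3,0,0,0,0,0,-3,0,0,0])

```text
time_s: 11.18
eef_pos: [0.5147, -0.3522, 0.1538]
eef_rot: [-0.004, -0.033, 0.999, 0.004]
wrist_force: [0.6, 1.0, -3.0]
opening: 0.622
grasp_force: 65.6
```

Run:
```python
from h import *
c=shot('wrist','w4.png')
print(ctrl.get_obs()['eef_pos'],proj(c,[[.56,-.298,.022],[.566,-.409,.022],[.328,-.428,.022],[.321,-.314,.022]]))
```

```text
[ 0.51654953 -0.35412445  0.15752071] [[336.80657273 254.58551725]
 [209.39611537 253.34575768]
 [191.06598199 -54.86971754]
 [348.88666749 -54.02394763]]
```

View pics/w4.png

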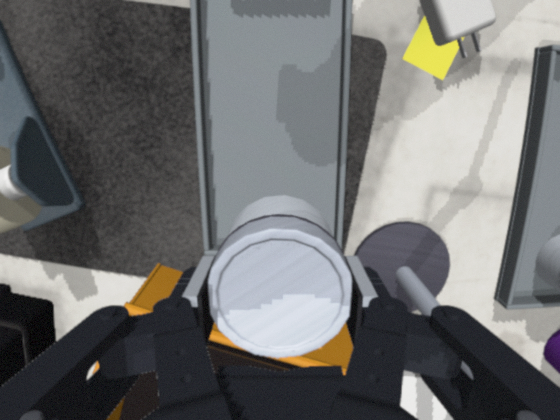

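The tin is centred over the crate, whose side walls at columns 207 and 341 match the estimate. I'll lower it.

Request:
move_arm(plan=[0,-0.04,-1,0,0,0,0,-0.04,-2,0,0,0,0,-0.04,-2.5,0,0,0,0,-0.04,-2.67,0,0,0,0,-0.04,-2.67,0,0,0,0,-0.04,-2.67,0,0,0])

```text
time_s: 11.98
eef_pos: [0.519, -0.3592, 0.0284]
eef_rot: [0.002, -0.033, 0.999, -0.002]
wrist_force: [-0.3, 0.2, -2.8]
opening: 0.616
grasp_force: 66.0
```

Request:
move_arm(plan=[0,0,0,0,0,0,0,0,0,0,0,0,0,0,0,0,0,0,0,0,1,0,0,0,0,0,2.2,0,0,0,0,0,3.4,0,0,0,0,0,4.6,0,0,0,-0.4,0.8,5.6,0,0,0,-0.8,2,5.6,0,0,0,-1.2,3.2,5.6,0,0,0], grip=70)

```text
time_s: 13.22
eef_pos: [0.4585, -0.2011, 0.307]
eef_rot: [0.001, -0.033, 0.999, -0.001]
wrist_force: [-0.2, 0.8, 0.1]
opening: 0.823
grasp_force: 0.0
```

Request:
move_arm(plan=[0,1.2,0,0,0,0,0,2.4,0,0,0,0,0,3.6,0,0,0,0,0,4.8,-0.6,0,0,0,0,6,-1.8,0,0,0,0,6,-2.2,0,0,0,0,6,-2.2,0,0,0])

```text
time_s: 14.1
eef_pos: [0.4563, 0.099, 0.1931]
eef_rot: [-0.003, -0.034, 0.999, 0.0]
wrist_force: [-0.2, -0.0, -0.4]
opening: 0.821
grasp_force: 0.0
```

```bash
python3 lids.py
```

```text
(np.float32(349.5), np.float32(263.5), np.float32(26.8)) [191 198 211] [0.514 0.167 0.052]
(np.float32(453.5), np.float32(160.5), np.float32(33.5)) [142 146 155] [0.413 0.244 0.052]
(np.float32(305.5), np.float32(150.5), np.float32(33.8)) [147 152 162] [0.415 0.117 0.052]
(np.float32(495.5), np.float32(112.5), np.float32(29.9)) [151 150 144] [0.37  0.274 0.052]
(np.float32(99.5), np.float32(288.5), np.float32(30.0)) [190 198 211] [ 0.558 -0.067  0.052]
14.15 [0.458 0.098 0.195] [ 0.241 -0.807  0.282]
```

Request:
move_arm(plan=[-0.8,0.28,0,0,0,0,-0.8,0.28,-1.2,0,0,0,-0.8,0.28,-2.4,0,0,0,-0.8,0.28,-3.3,0,0,0,-0.8,0.28,-3.53,0,0,0,-0.8,0.28,-3.53,0,0,0], grip=85)

```text
time_s: 14.9
eef_pos: [0.4205, 0.1111, 0.0205]
eef_rot: [0.001, -0.033, 0.999, -0.0]
wrist_force: [-0.1, 0.5, 0.0]
opening: 0.994
grasp_force: 0.0
```

Request:
move_arm(plan=[0,0,0,0,0,0,0,0,0,0,0,0,0,0,0,0,0,0,0,0,0,0,0,0,0,0,0.5,0,0,0,0,0,1.5,0,0,0,0,0,2.7,0,0,0,0,0,2.7,0,0,0,0,0,2.7,0,0,0,0,0,2.7,0,0,0], grip=40)

```text
time_s: 16.15
eef_pos: [0.4177, 0.1118, 0.1529]
eef_rot: [-0.001, -0.033, 0.999, 0.0]
wrist_force: [0.2, -0.3, 0.3]
opening: 0.618
grasp_force: 63.2
```

```bash
python3 f.py
```

```text
[-1.461 -1.039 -1.77  -0.976] [-0.319 -0.348 -1.312] [  0.03  -29.878 -32.493  -0.001   0.015  -0.   ] [-0.014 -0.054  2.024 -0.     1.174 -1.651] [0.418 0.112 0.153] 0.6240605960049778 16.35
```

B is light (1.3 N), so it goes in the tray's middle slot.

Request:
move_arm(plan=[0.4,-1.1,0,0,0,0,0.8,-2.2,0,0,0,0,1.2,-3.2,0,0,0,0,1.4,-3.7,0,0,0,0,1.4,-3.7,-1,0,0,0,1.4,-3.7,-2,0,0,0,1.4,-3.7,-2.4,0,0,0,1.4,-3.7,-2.57,0,0,0,1.4,-3.7,-2.57,0,0,0])

```text
time_s: 17.48
eef_pos: [0.4869, -0.0723, 0.0269]
eef_rot: [-0.003, -0.033, 0.999, 0.001]
wrist_force: [-14.2, 4.4, 23.5]
opening: 0.62
grasp_force: 65.9
```

Request:
move_arm(plan=[0,0,0,0,0,0,0,0,0,0,0,0,0,0,0,0,0,0,0,0,0.6,0,0,0,0,0,1.5,0,0,0,0,0.4,2.6,0,0,0,0,1.4,3.5,0,0,0,0,2.6,3.5,0,0,0,0,3.8,3.5,0,0,0,0,3.8,3.5,0,0,0], grip=70)

```text
time_s: 18.73
eef_pos: [0.4883, 0.1206, 0.2009]
eef_rot: [0.0, -0.036, 0.999, 0.0]
wrist_force: [0.2, -0.4, -0.2]
opening: 0.822
grasp_force: 0.0
```

```bash
python3 lids.py
```

```text
(np.float32(331.5), np.float32(224.5), np.float32(30.4)) [193 198 210] [0.513 0.169 0.052]
(np.float32(67.5), np.float32(172.5), np.float32(31.6)) [188 194 209] [ 0.482 -0.07   0.052]
(np.float32(78.5), np.float32(256.5), np.float32(33.8)) [189 196 210] [ 0.563 -0.068  0.052]
(np.float32(477.5), np.float32(80.5), np.float32(31.4)) [151 149 144] [0.378 0.278 0.052]
(np.float32(434.5), np.float32(119.5), np.float32(37.1)) [146 153 162] [0.413 0.246 0.052]
(np.float32(370.5), np.float32(321.5), np.float32(29.9)) [13 10  8] [0.612 0.221 0.052]
(np.float32(416.5), np.float32(264.5), np.float32(35.3)) [76 76 78] [0.547 0.255 0.052]
18.775 [0.488 0.119 0.201] [ 0.135 -0.325 -0.229]
```

Request:
move_arm(plan=[0.56,1,0,0,0,0,0.56,1,0,0,0,0,0.56,1,-1.2,0,0,0,0.56,1,-2.4,0,0,0,0.56,1,-3.4,0,0,0,0.56,1,-3.63,0,0,0,0.56,1,-3.63,0,0,0], grip=85)

```text
time_s: 19.65
eef_pos: [0.5172, 0.1657, 0.0196]
eef_rot: [-0.0, -0.032, 0.999, -0.0]
wrist_force: [0.3, 0.4, -0.2]
opening: 0.995
grasp_force: 0.0
```

Request:
move_arm(plan=[0,0,0,0,0,0,0,0,0,0,0,0,0,0,0,0,0,0,0,0,0,0,0,0,0,0,0.5,0,0,0,0,0,1.5,0,0,0,0,0,2.7,0,0,0,0,0,2.7,0,0,0,0,0,2.7,0,0,0,0,0,2.7,0,0,0], grip=40)

```text
time_s: 20.9
eef_pos: [0.5152, 0.1666, 0.1522]
eef_rot: [-0.002, -0.033, 0.999, -0.0]
wrist_force: [0.3, 0.4, -4.5]
opening: 0.622
grasp_force: 64.9
```

```bash
python3 f.py
```

```text
[-3.919 -4.009 -4.425 -4.309] [ 0.295 -0.3   -4.166] [  0.035 -44.791 -34.193   0.      0.038  -0.   ] [ 0.093  0.195  1.759 -0.     1.191 -1.543] [0.516 0.167 0.153] 0.623481944900938 21.1
```

C is full, so it goes in the crate's middle slot.

Request:
move_arm(plan=[0,0,1.1,0,0,0,0,-0.4,2.2,0,0,0,-0.2,-1.4,2.9,0,0,0,-0.4,-2.5,3.1,0,0,0,-0.6,-3.7,3.1,0,0,0,-0.8,-4.9,3.1,0,0,0,-1,-6.1,3.1,0,0,0,-1.2,-7.3,3.1,0,0,0,-1.4,-8.5,3.1,0,0,0,-1.46,-9.6,3.1,0,0,0])

```text
time_s: 22.35
eef_pos: [0.443, -0.3153, 0.3088]
eef_rot: [-0.0, -0.033, 0.999, 0.0]
wrist_force: [0.2, -0.4, -4.8]
opening: 0.619
grasp_force: 65.7
```

Request:
move_arm(plan=[0,-0.98,0,0,0,0,0,-0.98,-1,0,0,0,0,-0.98,-2,0,0,0,0,-0.98,-3,0,0,0,0,-0.98,-3,0,0,0,0,-0.98,-3,0,0,0,0,-0.98,-3,0,0,0])

```text
time_s: 23.22
eef_pos: [0.4452, -0.3637, 0.1623]
eef_rot: [0.002, -0.033, 0.999, -0.002]
wrist_force: [-0.1, -0.1, -3.9]
opening: 0.627
grasp_force: 65.5
```

```bash
python3 f.py; python3 lids.py
```

```text
[-3.595 -2.937 -3.973 -4.13 ] [ 0.011 -0.091 -3.659] [ -0.025 -47.796 -34.8    -0.016  -0.006  -0.   ] [-0.891  0.248  1.676  0.     1.214 -2.528] [ 0.444 -0.363  0.161] 0.6209643152609579 23.425
(np.float32(58.5), np.float32(254.5), np.float32(46.4)) [35 43 49] [ 0.498 -0.545  0.052]
(np.float32(253.5), np.float32(285.5), np.float32(46.4)) [187 192 205] [ 0.513 -0.38   0.052]
(np.float32(457.5), np.float32(104.5), np.float32(31.9)) [240 239 238] [ 0.359 -0.24   0.052]
23.475 [ 0.444 -0.363  0.16 ] [ 0.017  0.437 -4.357]
```

Request:
move_arm(plan=[0,0,-1,0,0,0,0,0,-2,0,0,0,0,0,-2.5,0,0,0,0,0,-2.65,0,0,0,0,0,-2.65,0,0,0,0,0,-2.65,0,0,0])

```text
time_s: 24.22
eef_pos: [0.4445, -0.3629, 0.0278]
eef_rot: [0.001, -0.033, 0.999, -0.001]
wrist_force: [-0.1, -1.2, -4.2]
opening: 0.621
grasp_force: 65.9
```

Request:
move_arm(plan=[0,0,0,0,0,0,0,0,0,0,0,0,0,0,0,0,0,0,0,0,1,0,0,0,0,0,2.2,0,0,0,0,0,3.4,0,0,0,0,0,4.6,0,0,0,0,0.8,5.6,0,0,0,0,1.8,5.6,0,0,0,0,2.8,5.6,0,0,0], grip=70)

```text
time_s: 25.48
eef_pos: [0.444, -0.2212, 0.3079]
eef_rot: [0.001, -0.033, 0.999, -0.001]
wrist_force: [0.2, 0.1, -0.9]
opening: 0.816
grasp_force: 0.0
```

Request:
move_arm(plan=[0,1,0,0,0,0,0,2.2,0,0,0,0,0,3.4,0,0,0,0,0,4.6,-0.6,0,0,0,0,5.8,-1.6,0,0,0,0,7,-2.2,0,0,0,0,8.2,-2.2,0,0,0,0,8.4,-2.2,0,0,0,0,8.4,-2.2,0,0,0])

```text
time_s: 26.6
eef_pos: [0.4433, 0.1995, 0.1965]
eef_rot: [-0.0, -0.035, 0.999, 0.0]
wrist_force: [0.5, -0.7, 0.1]
opening: 0.821
grasp_force: 0.0
```

```bash
python3 lids.py
```

```text
(np.float32(332.5), np.float32(162.5), np.float32(31.6)) [151 155 164] [0.411 0.242 0.052]
(np.float32(393.5), np.float32(125.5), np.float32(40.4)) [153 150 145] [0.377 0.289 0.052]
(np.float32(367.5), np.float32(326.5), np.float32(27.9)) [43 43 46] [0.57  0.296 0.052]
(np.float32(272.5), np.float32(330.5), np.float32(40.4)) [184 184 176] [0.581 0.202 0.052]
26.65 [0.444 0.198 0.197] [ 0.075 -0.14   0.12 ]
```

Request:
move_arm(plan=[-0.6,0.88,0,0,0,0,-0.6,0.88,0,0,0,0,-0.6,0.88,-1.2,0,0,0,-0.6,0.88,-2.4,0,0,0,-0.6,0.88,-3.3,0,0,0,-0.6,0.88,-3.54,0,0,0,-0.6,0.88,-3.54,0,0,0], grip=85)

```text
time_s: 27.52
eef_pos: [0.4147, 0.241, 0.0202]
eef_rot: [-0.0, -0.033, 0.999, -0.0]
wrist_force: [-0.5, -0.6, -0.1]
opening: 1.0
grasp_force: 0.0
```

Request:
move_arm(plan=[0,0,0,0,0,0,0,0,0,0,0,0,0,0,0,0,0,0,0,0,0,0,0,0,0,0,0.5,0,0,0,0,0,1.5,0,0,0,0,0,2.7,0,0,0,0,0,2.7,0,0,0,0,0,2.7,0,0,0,0,0,2.7,0,0,0], grip=40)

```text
time_s: 28.78
eef_pos: [0.4124, 0.2413, 0.1529]
eef_rot: [-0.002, -0.033, 0.999, -0.0]
wrist_force: [-0.2, 0.2, -2.9]
opening: 0.623
grasp_force: 64.7
```

```bash
python3 f.py
```

```text
[-2.824 -3.018 -3.969 -3.178] [ 0.151 -0.202 -3.247] [  0.035 -36.673 -33.588   0.002   0.023  -0.   ] [ 0.28   0.054  1.915 -0.     1.175 -1.357] [0.413 0.242 0.154] 0.6225121510074503 28.975
```

D is about 3.2 N, so it is full and goes in the crate's near slot.

Request:
move_arm(plan=[0,0,1.1,0,0,0,0,-0.4,2.2,0,0,0,-0.1,-1.4,2.9,0,0,0,-0.2,-2.5,3.1,0,0,0,-0.3,-3.7,3.1,0,0,0,-0.4,-4.9,3.1,0,0,0,-0.5,-6.1,3.1,0,0,0,-0.6,-7.3,3.1,0,0,0,-0.8,-8.5,3.1,0,0,0,-0.88,-9.6,3.1,0,0,0])

```text
time_s: 30.22
eef_pos: [0.369, -0.2402, 0.3094]
eef_rot: [-0.0, -0.033, 0.999, 0.0]
wrist_force: [1.2, 0.6, -4.0]
opening: 0.618
grasp_force: 65.4
```

Request:
move_arm(plan=[0,-1.1,0,0,0,0,0,-2.2,0,0,0,0,0,-2.58,0,0,0,0,0,-2.58,-1,0,0,0,0,-2.58,-2,0,0,0,0,-2.58,-3,0,0,0,0,-2.58,-3,0,0,0,0,-2.58,-3,0,0,0])

```text
time_s: 31.22
eef_pos: [0.3707, -0.3679, 0.1616]
eef_rot: [0.001, -0.033, 0.999, -0.001]
wrist_force: [-0.1, 0.2, -2.7]
opening: 0.623
grasp_force: 65.2
```

```bash
python3 f.py; python3 -c "
from h import *
shot('wrist','w5.png')"
```

```text
[-2.502 -2.724 -2.94  -3.038] [ 0.443  0.186 -2.801] [  0.027 -40.587 -33.462  -0.003   0.035   0.001] [-1.009  0.136  1.806  0.     1.195 -2.647] [ 0.371 -0.368  0.162] 0.6220210819611958 31.425
```

View pics/w5.png

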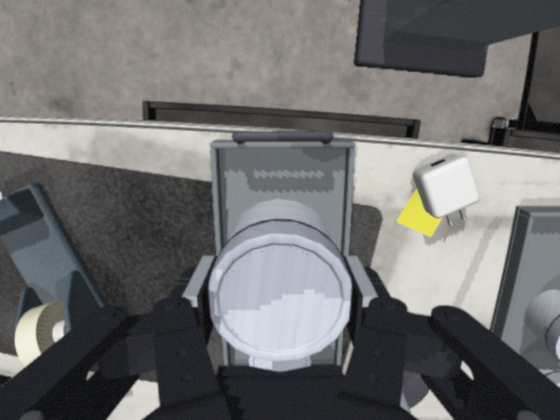

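The crate's near end shows at row 142 with a handle above it, and D has room behind it. I'll lower it.

Request:
move_arm(plan=[0,0,-1,0,0,0,0,0,-2,0,0,0,0,0,-2.5,0,0,0,0,0,-2.67,0,0,0,0,0,-2.67,0,0,0,0,0,-2.67,0,0,0])

```text
time_s: 32.22
eef_pos: [0.3707, -0.3684, 0.0277]
eef_rot: [0.001, -0.033, 0.999, -0.001]
wrist_force: [-1.0, 0.3, -3.2]
opening: 0.624
grasp_force: 65.7
```

Request:
move_arm(plan=[0,0,0,0,0,0,0,0,0,0,0,0,0,0,0,0,0,0,0,0,1,0,0,0,0,0,2.2,0,0,0,0,0,3.4,0,0,0,0,0,4.6,0,0,0,0,0,5.6,0,0,0,0,0,6.4,0,0,0,0,0,6.4,0,0,0], grip=70)

```text
time_s: 33.48
eef_pos: [0.3708, -0.3686, 0.3506]
eef_rot: [0.002, -0.033, 0.999, -0.003]
wrist_force: [-0.2, 0.1, -0.7]
opening: 0.82
grasp_force: 0.0
```

```bash
python3 lids.py
python3 - <<'E'
from h import *
w=shot('wrist','w6.png');t=shot('top','t6.png');s=shot('scene','s6.png')
A=[.578,-.229]
print(proj(w,[A+[.2],[.478,-.22,.2]]),proj(t,[A+[.2]]),proj(s,[A+[.2]]))
a=cv2.resize(cv2.imread('pics/t6.png')[180:280,240:380],None,fx=2.7,fy=2.7,interpolation=2)
b=cv2.resize(cv2.imread('pics/s6.png')[175:275,260:420],None,fx=2.7,fy=2.7,interpolation=2)
m=np.zeros((270,810,3),np.uint8);m[:,:378]=a;m[:,378:378+432]=b
m=np.vstack([cv2.copyMakeBorder(cv2.resize(cv2.imread('pics/w6.png'),(427,320)),0,0,0,383,0),m]);print(m.shape)
cv2.imwrite('pics/m6.png',m[:,:800])
E
```

```text
(np.float32(281.5), np.float32(162.5), np.float32(21.8)) [222 227 236] [ 0.367 -0.369  0.052]
(np.float32(261.5), np.float32(212.5), np.float32(20.7)) [221 227 235] [ 0.436 -0.391  0.052]
(np.float32(280.5), np.float32(268.5), np.float32(19.6)) [221 226 235] [ 0.518 -0.36   0.052]
(np.float32(354.5), np.float32(293.5), np.float32(26.4)) [ 96  95 107] [ 0.551 -0.249  0.052]
(np.float32(475.5), np.float32(309.5), np.float32(20.7)) [216 222 231] [ 0.569 -0.057  0.052]
(np.float32(483.5), np.float32(259.5), np.float32(19.6)) [218 223 233] [ 0.485 -0.066  0.052]
(np.float32(133.5), np.float32(259.5), np.float32(18.2)) [133 131 116] [ 0.52  -0.572  0.052]
33.525 [ 0.37  -0.368  0.348] [ 0.552  0.52  -0.074]
[[394.28367956 387.58874668]
 [421.42022773 309.56887163]] [[314.5019518  201.42858875]] [[318.14310439 188.84236145]]
(590, 810, 3)
```

View pics/m6.png

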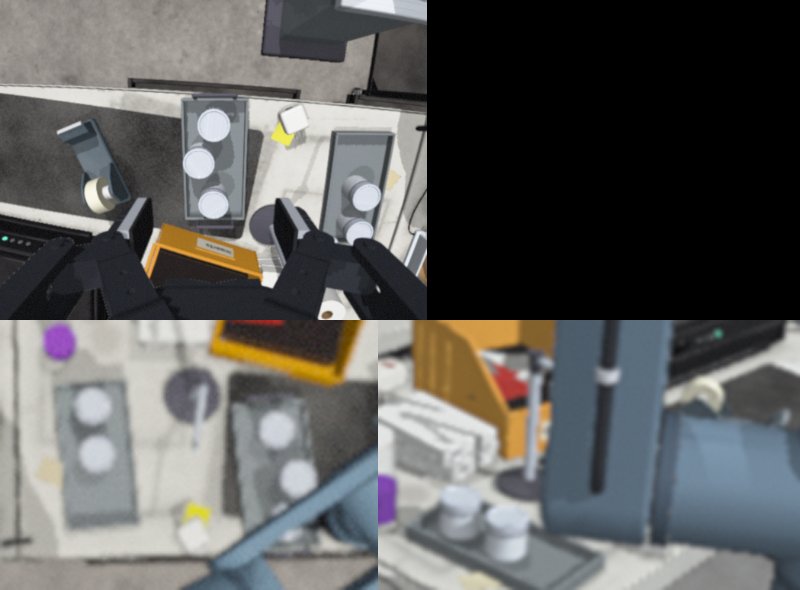

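All five tins are placed. C now reads at (0.436,-0.391), so it was knocked against the crate's side wall but is still inside. I'll check it later. Now I'm moving above the hook and turning the gripper by about -188° so that joint 6 has range.

Request:
move_arm(plan=[0.3,0.3,0,0,0,-0.18,0.6,0.6,0,0,0,-0.36,0.9,0.9,0,0,0,-0.54,1.2,1.2,0,0,0,-0.72,1.5,1.5,0,0,0,-0.9,1.8,1.8,0,0,0,-1.08,2.1,2.1,0,0,0,-1.26,2.4,2.4,0,0,0,-1.44,2.78,2.96,0,0,0,-1.62,2.78,2.96,0,0,0,-1.8])

```text
time_s: 34.92
eef_pos: [0.5093, -0.217, 0.3443]
eef_rot: [-0.002, 0.763, 0.646, -0.0]
wrist_force: [-0.3, -0.1, -0.8]
opening: 0.821
grasp_force: 0.0
```

Request:
move_arm(plan=[0,0,0,0,0,-0.18,0,0,0,0,0,-0.36,0,0,0,0,0,-0.54,0,0,0,0,0,-0.72,0,0,0,0,0,-0.9,0,0,0,0,0,-1.08,0,0,0,0,0,-1.26,0,0,0,0,0,-1.48,0,0,0,0,0,-1.48,0,0,0,0,0,-1.48], grip=50)

```text
time_s: 36.17
eef_pos: [0.5087, -0.2191, 0.3453]
eef_rot: [-0.0, 0.999, -0.035, -0.001]
wrist_force: [0.7, 0.3, 0.2]
opening: 0.581
grasp_force: 0.0
```

Run:
```python
from h import *
np.set_printoptions(precision=3,suppress=True)
o=ctrl.get_obs();print(o['eef_pos'],o['eef_rot'],o['q'],o['time_s'])
w=shot('wrist','w7.png');t=shot('top','t7.png');s=shot('scene','s7.png');print(w['origin'])
import pickle;pickle.dump((w,t,s),open('v7.pkl','wb'))
a=cv2.resize(cv2.imread('pics/s7.png')[160:260,260:420],None,fx=3,fy=3,interpolation=2)
cv2.imwrite('pics/m7.png',np.hstack([cv2.imread('pics/w7.png')[60:],np.vstack([a[:,:240],np.zeros((60,240,3),np.uint8)])]))
```

```text
[ 0.509 -0.219  0.345] [-0.     0.999 -0.035 -0.001] [-0.621  0.062  1.51  -0.     1.57   1.019] 36.175
[ 0.579 -0.224  0.488]
```

View pics/m7.png

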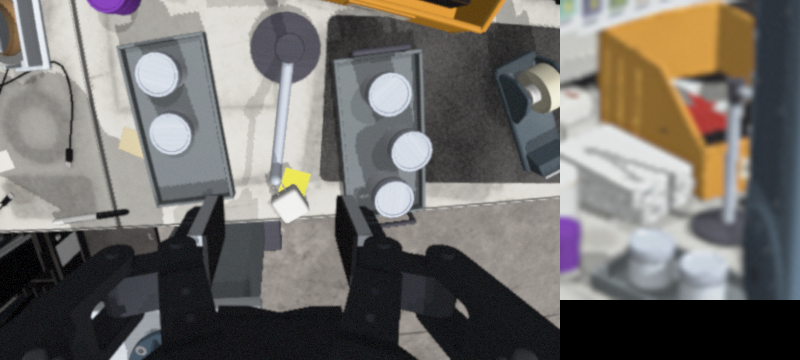

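The wrist view shows the hub at (290,108), the foot at (285,107) and the hook tip at ~(276,240). Crate rim corners are at about (334,119), (424,112), (426,268) and (344,268). C stands at (411,212), beside the crate's right wall.

Run:
```python
from h import *
import pickle
np.set_printoptions(precision=3,suppress=True)
w,t,s=pickle.load(open('v7.pkl','rb'))
print('hub',onz(w,[(290,108)],.211),'foot',onz(w,[(285,107)],.008))
a=onz(w,[(286.5,135),(282,180),(279,215)],.205);print('arm',a,np.degrees(np.arctan2(*(a[2]-a[0])[[1,0]])))
print('tip',onz(w,[(276,242)],.223))
c=onz(w,[(334,119),(424,112),(426,268),(344,268)],.022);print('crate',c,c.mean(0))
print('tray',onz(w,[(120,106),(205,94),(234,256),(158,264)],.022))
print('lids',onz(w,[(389,154),(411,211),(394,258),(157,134),(170,192)],.057))
print('C tri',tri(w,[(411,211)],t,[(350.4,238.1)]))
g=cv2.imread('pics/w7.png')[90:280,320:440];cv2.imwrite('pics/g7.png',cv2.resize(g,None,fx=3,fy=3,interpolation=2))
```

```text
hub [[ 0.579 -0.232  0.211]] foot [[ 0.58  -0.232  0.008]]
arm [[ 0.558 -0.229  0.205]
 [ 0.521 -0.222  0.205]
 [ 0.49  -0.218  0.205]] 170.9389829105527
tip [[ 0.472 -0.214  0.223]]
crate [[ 0.56  -0.296  0.022]
 [ 0.563 -0.417  0.022]
 [ 0.332 -0.432  0.022]
 [ 0.342 -0.305  0.022]] [ 0.449 -0.362  0.022]
tray [[ 0.599 -0.012  0.022]
 [ 0.604 -0.128  0.022]
 [ 0.373 -0.142  0.022]
 [ 0.367 -0.026  0.022]]
lids [[ 0.514 -0.359  0.057]
 [ 0.437 -0.39   0.057]
 [ 0.37  -0.369  0.057]
 [ 0.56  -0.069  0.057]
 [ 0.484 -0.074  0.057]]
C tri [[ 0.437 -0.391  0.057  0.002]]
```

View pics/g7.png

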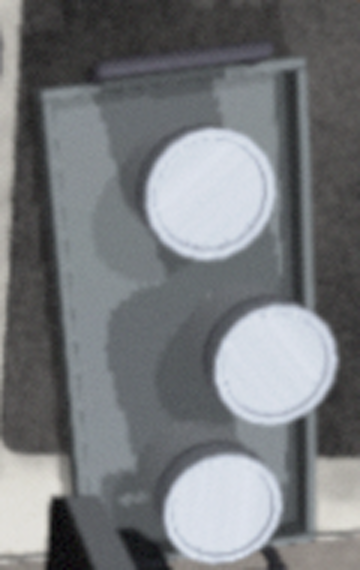

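C reads 0.057 m at the lid, so it stands flat in the crate. The hook points at about 171° and must point at 224.3°. I'll pinch it at the seat and turn it by 0.93 rad.

Request:
move_arm(plan=[0.02,-0.04,-0.8,0,0,-0.087,0.02,-0.04,-1.6,0,0,-0.087,0.02,-0.04,-2.4,0,0,-0.087,0.02,-0.04,-3,0,0,-0.087,0.02,-0.04,-3.25,0,0,-0.087,0.02,-0.04,-3.25,0,0,-0.087], grip=45)

```text
time_s: 37.08
eef_pos: [0.5097, -0.2211, 0.1835]
eef_rot: [-0.0, 0.997, -0.079, -0.0]
wrist_force: [-0.8, -0.5, 1.2]
opening: 0.531
grasp_force: 0.0
```

Request:
move_arm(plan=[0,0,0,0,0,0,0,0,0,0,0,0,0,0,0,0,0,0,0,0,0,0,0,0,0,0,0,0,0,0], grip=0)

```text
time_s: 37.7
eef_pos: [0.5107, -0.2215, 0.1854]
eef_rot: [0.001, 0.997, -0.079, 0.001]
wrist_force: [-0.7, 2.6, 6.7]
opening: 0.097
grasp_force: 58.6
```

```bash
python3 - <<'E'
import numpy as np
a0=np.radians(171)
for k in range(1,11):
    d=.934*k/10; print([round(float(x),2) for x in 1.4*np.array([np.cos(a0+d)-np.cos(a0),np.sin(a0+d)-np.sin(a0)])],round(d,3))
E
python3 f.py
```

```text
[-0.01, -0.13] 0.093
[-0.02, -0.26] 0.187
[-0.01, -0.39] 0.28
[0.02, -0.52] 0.374
[0.05, -0.65] 0.467
[0.1, -0.77] 0.56
[0.15, -0.89] 0.654
[0.22, -1.0] 0.747
[0.3, -1.1] 0.841
[0.38, -1.2] 0.934
[6.72  7.249 6.327 6.28 ] [-0.509  1.564  6.644] [ -0.766 -39.888 -31.518  -0.234  -0.444   0.146] [-0.623  0.184  1.7    0.     1.255  1.107] [ 0.511 -0.222  0.185] 0.09096840163091255 37.9
```

Request:
move_arm(plan=[-0.01,-0.13,0,0,0,0.093,-0.02,-0.26,0,0,0,0.187,-0.01,-0.39,0,0,0,0.28,0.02,-0.52,0,0,0,0.374,0.05,-0.65,0,0,0,0.467,0.1,-0.77,0,0,0,0.56,0.15,-0.89,0,0,0,0.654,0.22,-1.0,0,0,0,0.747,0.3,-1.1,0,0,0,0.841,0.38,-1.2,0,0,0,0.934])

```text
time_s: 39.15
eef_pos: [0.5304, -0.2809, 0.1854]
eef_rot: [0.001, 0.925, 0.379, 0.002]
wrist_force: [3.9, 6.0, 5.4]
opening: 0.093
grasp_force: 58.6
```

Request:
move_arm(plan=[0,0,0,0,0,0,0,0,0,0,0,0,0,0,0,0,0,0])

```text
time_s: 39.52
eef_pos: [0.5305, -0.2809, 0.1854]
eef_rot: [0.001, 0.926, 0.378, 0.002]
wrist_force: [3.0, 2.3, 4.6]
opening: 0.092
grasp_force: 58.6
```

Request:
move_arm(plan=[0,0,0,0,0,0,0,0,0,0,0,0,0,0,0,0,0,0,0,0,0.8,0,0,0,0,0,1.8,0,0,0,0,0,3,0,0,0,0,0,3.3,0,0,0,0,0,3.3,0,0,0], grip=45)

```text
time_s: 40.52
eef_pos: [0.5291, -0.2816, 0.3497]
eef_rot: [0.001, 0.926, 0.378, 0.0]
wrist_force: [-0.4, -0.2, -0.9]
opening: 0.522
grasp_force: 0.0
```

Run:
```python
from h import *
o=ctrl.get_obs();print(o['eef_pos'],o['eef_rot'],o['q'],o['time_s'])
w=shot('wrist','w8.png')
import pickle;pickle.dump(w,open('v8.pkl','wb'))
```

```text
[ 0.52914735 -0.28157099  0.34968723] [9.54480257e-04 9.25931506e-01 3.77689945e-01 4.90383277e-04] [-6.86805967e-01  1.63242653e-01  1.39141882e+00 -4.74034820e-05
  1.58478554e+00  1.09388815e-01] 40.525
```

View pics/w8.png

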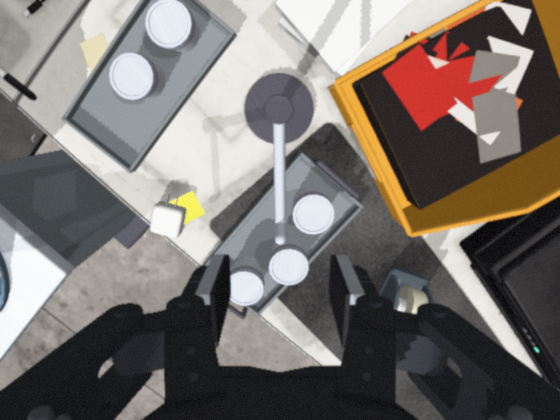

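The hook now runs from its hub (279,107) to its tip (280,240), over the crate. I'll check the angle.

Run:
```python
from h import *
import pickle
np.set_printoptions(precision=4,suppress=True)
w=pickle.load(open('v8.pkl','rb'))
hub=onz(w,[(279,107)],.211)[0];tip=onz(w,[(280,238)],.223)[0]
a=onz(w,[(278.5,135),(279.5,215)],.205)
print(hub,tip,a,np.degrees(np.arctan2(*(a[1]-a[0])[[1,0]])),np.degrees(np.arctan2(*(tip-hub)[[1,0]])))
c=np.array([.446,-.362]);print(np.degrees(np.arctan2(*(c-hub[:2])[::-1])))
ot=onz(w,[(308,152),(361,207),(258,312)],.022);print(ot)
im=w['pixels'].astype(int)
g=cv2.cvtColor(w['pixels'],cv2.COLOR_RGB2GRAY)
for r in (140,160,180,200,220):
    row=g[r,262:298].astype(int);print(r,row.tolist()) if r in(140,) else None
```

```text
[ 0.58   -0.2309  0.211 ] [ 0.5046 -0.3059  0.223 ] [[ 0.5637 -0.2463  0.205 ]
 [ 0.5148 -0.2954  0.205 ]] -134.88786609207412 -135.14756083178665
-135.628519274869
[[ 0.5658 -0.3008  0.022 ]
 [ 0.5644 -0.4116  0.022 ]
 [ 0.3347 -0.4248  0.022 ]]
140 [205, 178, 152, 124, 111, 101, 103, 98, 96, 99, 112, 146, 199, 222, 231, 233, 234, 235, 230, 223, 203, 172, 140, 107, 95, 97, 100, 99, 100, 99, 106, 125, 141, 171, 186, 192]
```

The hook points at -135.0° against the wanted -135.6°, which is good enough. Now to the roll.

Request:
move_arm(plan=[0.2,0.9,0,0,0,-0.1,0.4,1.9,0,0,0,-0.2,0.7,2.9,0,0,0,-0.3,1,3.9,0,0,0,-0.4,1.3,4.9,0,0,0,-0.5,1.6,5.9,0,0,0,-0.6,1.9,6.9,0,0,0,-0.7,2.18,7.8,0,0,0,-0.81,2.18,8.2,0,0,0,-0.81,2.18,8.2,0,0,0,-0.81])

```text
time_s: 41.82
eef_pos: [0.637, 0.1297, 0.3465]
eef_rot: [0.0, 1.0, -0.016, -0.002]
wrist_force: [0.0, -0.3, -0.3]
opening: 0.524
grasp_force: 0.0
```

Run:
```python
from h import *
o=ctrl.get_obs();print(o['eef_pos'],o['eef_rot'],o['q'],o['time_s'])
w=shot('wrist','w9.png');t=shot('top');s=shot('scene','s9.png')
import pickle;pickle.dump((w,t,s),open('v9.pkl','wb'))
```

```text
[0.63696919 0.12967829 0.34653377] [ 1.85728821e-04  9.99870819e-01 -1.59688967e-02 -1.81803526e-03] [ 1.87361942e-02  2.85475432e-01  1.25223473e+00 -2.45231586e-04
  1.60752927e+00  1.62146317e+00] 41.825
```

View pics/w9.png

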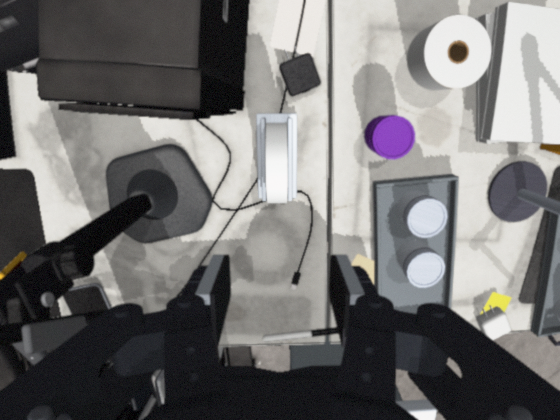

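The roll shows at (277,160) inside the holder, whose corners are at (258,115), (295,114), (297,201) and (260,203). I'll measure its place and height from two views.

Run:
```python
from h import *
import pickle
np.set_printoptions(precision=4,suppress=True)
w,t,s=pickle.load(open('v9.pkl','rb'))
g=cv2.cvtColor(w['pixels'],cv2.COLOR_RGB2GRAY).astype(int)
for r in (130,150,170,190,198): print(r,g[r,252:302].tolist())
print(g[110:212,277].tolist())
print('holder z.042',onz(w,[(258,115),(295,114),(297,201),(260,203)],.042))
print('roll z.111',onz(w,[(277.5,160)],.111))
sc=cv2.imread('pics/s9.png')[170:290,190:330];cv2.imwrite('pics/s9c.png',cv2.resize(sc,None,fx=4,fy=4,interpolation=2))
```

```text
130 [186, 168, 163, 156, 146, 161, 167, 164, 159, 171, 180, 161, 142, 131, 165, 184, 184, 185, 183, 181, 186, 182, 183, 184, 183, 183, 185, 183, 182, 182, 183, 183, 181, 180, 163, 151, 200, 234, 237, 229, 224, 240, 245, 243, 231, 206, 199, 203, 196, 199]
150 [214, 176, 150, 141, 142, 153, 166, 168, 163, 157, 157, 157, 149, 174, 218, 226, 228, 228, 227, 228, 227, 227, 228, 226, 228, 225, 228, 228, 228, 229, 228, 228, 229, 228, 222, 195, 207, 232, 235, 226, 219, 238, 242, 240, 228, 198, 194, 190, 191, 191]
170 [194, 191, 191, 184, 164, 144, 153, 167, 158, 145, 154, 156, 155, 176, 235, 246, 246, 246, 247, 246, 247, 248, 247, 247, 248, 247, 247, 247, 247, 247, 247, 247, 247, 247, 244, 226, 216, 230, 232, 226, 218, 235, 240, 239, 221, 212, 211, 213, 213, 217]
190 [173, 180, 184, 183, 184, 181, 193, 220, 220, 208, 202, 211, 215, 209, 220, 242, 248, 248, 248, 248, 247, 248, 247, 247, 248, 247, 247, 248, 247, 248, 248, 248, 248, 248, 243, 216, 207, 228, 232, 226, 221, 233, 238, 233, 204, 140, 110, 111, 109, 127]
198 [191, 184, 184, 181, 179, 178, 183, 192, 191, 189, 187, 206, 209, 194, 170, 222, 238, 238, 239, 239, 240, 239, 239, 238, 238, 238, 238, 239, 239, 238, 239, 239, 239, 238, 231, 194, 202, 227, 232, 222, 193, 191, 206, 218, 220, 220, 220, 220, 218, 219]
[149, 144, 147, 166, 194, 206, 207, 204, 203, 206, 205, 201, 181, 159, 153, 160, 169, 172, 176, 182, 183, 187, 188, 190, 192, 192, 198, 199, 201, 203, 202, 205, 206, 211, 215, 215, 219, 221, 222, 224, 225, 229, 232, 234, 237, 238, 239, 241, 243, 244, 245, 245, 246, 245, 246, 246, 247, 247, 247, 246, 247, 248, 247, 248, 248, 248, 247, 248, 248, 248, 248, 248, 248, 249, 248, 249, 249, 248, 248, 248, 247, 247, 247, 246, 244, 243, 242, 241, 238, 235, 234, 225, 211, 167, 148, 145, 141, 142, 144, 144, 147, 148]
holder z.042 [[0.6992 0.1542 0.042 ]
 [0.699  0.1073 0.042 ]
 [0.5846 0.1068 0.042 ]
 [0.5834 0.157  0.042 ]]
roll z.111 [[0.6514 0.1307 0.111 ]]
```

View pics/s9c.png

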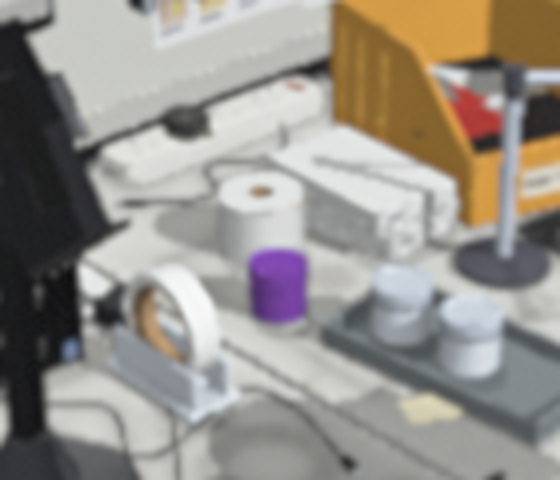

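Run:
```python
from h import *
import pickle
np.set_printoptions(precision=4,suppress=True)
w,t,s=pickle.load(open('v9.pkl','rb'))
o,d=ray(w,[(277,123.5),(277,202.7)])
a=[x[[0,2]]/np.linalg.norm(x[[0,2]]) for x in d]
h=np.arccos(a[0]@a[1])/2; b=(a[0]+a[1])/np.linalg.norm(a[0]+a[1])
c=o[[0,2]]+b*.05/np.sin(h);print('centre x,z',c,np.degrees(h))
for r in(150,190):
    print(onz(w,[(265.8,r),(287.2,r)],.1))
print('top tri',tri(w,[(276.7,168)],s,[(190+178/4,170+268/4)]))
```

```text
centre x,z [0.6383 0.0541] 6.513951443428126
[[0.6615 0.1437 0.1   ]
 [0.6608 0.1195 0.1   ]]
[[0.6151 0.1456 0.1   ]
 [0.6143 0.1207 0.1   ]]
top tri [[0.6398 0.1286 0.1102 0.0083]]
```

```bash
python3 f.py; python3 -c "
from h import *
o=ctrl.get_obs();print(o['eef_pos'],o['eef_rot'])"
```

```text
[-0.366  0.3    0.188 -0.464] [-0.257  0.008 -0.085] [  0.282 -51.814 -37.426   0.011   0.001  -0.012] [ 0.015  0.283  1.25  -0.     1.608  1.623] [0.638 0.127 0.349] 0.5286629616314739 42.175
[0.63795156 0.12748961 0.34897238] [ 6.02434184e-05  9.99831493e-01 -1.83566241e-02  1.29626617e-04]
```

Request:
move_arm(plan=[0.01,0.09,-1,0,0,0,0.01,0.09,-2,0,0,0,0.01,0.09,-3,0,0,0,0.01,0.09,-4,0,0,0,0.01,0.09,-4.8,0,0,0,0.01,0.09,-5.1,0,0,0,0.01,0.09,-5.1,0,0,0], grip=50)

```text
time_s: 43.05
eef_pos: [0.6383, 0.1329, 0.0935]
eef_rot: [0.0, 1.0, -0.018, -0.001]
wrist_force: [0.1, -0.5, 0.9]
opening: 0.58
grasp_force: 0.0
```

Request:
move_arm(plan=[0,0,0,0,0,0,0,0,0,0,0,0,0,0,0,0,0,0,0,0,0,0,0,0,0,0,0,0,0,0], grip=10)

```text
time_s: 43.68
eef_pos: [0.6402, 0.1334, 0.0965]
eef_rot: [-0.0, 1.0, -0.018, 0.002]
wrist_force: [-0.7, 0.2, 7.9]
opening: 0.271
grasp_force: 60.0
```

Request:
move_arm(plan=[0,0,0.3,0,0,0,0,0,0.8,0,0,0,0,0,1.8,0,0,0,0,0,2.8,0,0,0,0,0,4,0,0,0,0,0,4,0,0,0,0,0,4,0,0,0])

```text
time_s: 44.55
eef_pos: [0.6381, 0.1333, 0.2941]
eef_rot: [0.0, 1.0, -0.018, 0.0]
wrist_force: [0.3, 0.3, -2.2]
opening: 0.271
grasp_force: 59.1
```

```bash
python3 f.py
python3 - <<'E'
from h import *
o=ctrl.get_obs();print(o['eef_pos'],o['eef_rot'])
shot('wrist','w10.png');shot('scene','s10.png')
a=cv2.resize(cv2.imread('pics/s10.png')[130:290,170:340],None,fx=2.2,fy=2.2,interpolation=2)
m=cv2.imread('pics/w10.png')[:352]
cv2.imwrite('pics/m10.png',np.hstack([m[:,160:560],a[:352]]))
E
```

```text
[-1.694 -2.917 -1.683 -1.748] [-0.226  0.061 -2.01 ] [  0.057 -54.727 -38.333   0.001   0.003  -0.   ] [ 0.024  0.311  1.327 -0.     1.507  1.63 ] [0.637 0.133 0.292] 0.27260613696051417 44.75
[0.63749115 0.13321297 0.29170389] [ 7.50043234e-05  9.99842549e-01 -1.76544329e-02 -1.78682179e-03]
```

View pics/m10.png

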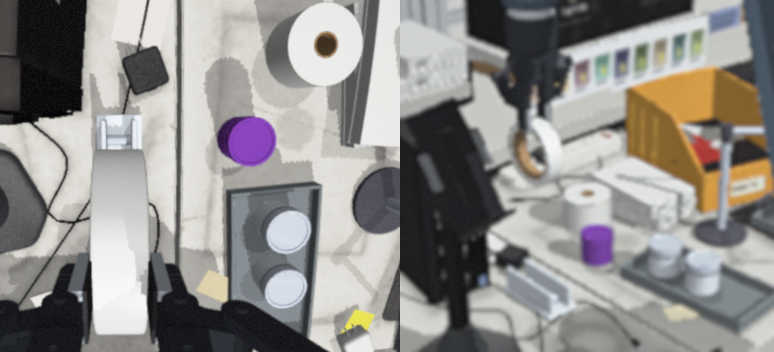

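The roll is held well, its face axis along the finger closing line. I'm carrying it round to the outer side of the hook and turning it by -0.75 rad.

Request:
move_arm(plan=[-0.2,-0.2,0.5,0,0,0,-0.7,-0.7,0.72,0,0,-0.1,-1.2,-1.3,0.72,0,0,-0.2,-1.8,-2,0.72,0,0,-0.3,-2.4,-2.7,0.72,0,0,-0.4,-3,-3.4,0.72,0,0,-0.5,-3.6,-4.0,0.72,0,0,-0.62,-4.16,-4.66,0.72,0,0,-0.75,-4.16,-4.66,0.72,0,0,-0.75,-4.16,-4.66,0.72,0,0,-0.75])

```text
time_s: 46.1
eef_pos: [0.4305, -0.0997, 0.3297]
eef_rot: [-0.0, 0.924, -0.383, 0.0]
wrist_force: [0.5, 0.8, -1.7]
opening: 0.27
grasp_force: 59.3
```

Request:
move_arm(plan=[0,-1,0,0,0,0,0,-2,0,0,0,0,0,-3,0,0,0,0,0,-4,0,0,0,0,0,-4.7,0,0,0,0,0.3,-4.9,-0.4,0,0,0,0.7,-4.9,-1,0,0,0,0.7,-4.9,-1.79,0,0,0,0.7,-4.9,-1.79,0,0,0,0.7,-4.9,-1.79,0,0,0])

```text
time_s: 47.35
eef_pos: [0.4664, -0.3447, 0.2415]
eef_rot: [0.0, 0.924, -0.382, 0.001]
wrist_force: [-0.1, 0.0, -0.2]
opening: 0.271
grasp_force: 59.4
```

```bash
python3 f.py
python3 - <<'E'
from h import *
o=ctrl.get_obs();print(o['eef_pos'],o['eef_rot'])
n=rot(o['eef_rot'])[:,1];print('y dir',n,np.degrees(np.arctan2(n[1],n[0])))
e=o['eef_pos'][:2]-[.5795,-.2315];u=np.array([-1,-1])/2**.5
print('along',e@u,'side',e@[u[1],-u[0]])
shot('wrist','w11.png');shot('scene','s11.png');shot('top','t11.png')
a=cv2.resize(cv2.imread('pics/s11.png')[140:280,250:430],(514,400),interpolation=2)
b=cv2.resize(cv2.imread('pics/t11.png')[180:280,290:360],(280,400),interpolation=2)
cv2.imwrite('pics/m11.png',np.hstack([a,b]))
E
```

```text
[-1.357 -1.174 -1.835 -0.58 ] [-0.003 -0.121 -1.237] [  0.102 -44.681 -35.54    0.009   0.009  -0.001] [-0.842  0.181  1.585  0.     1.373  1.514] [ 0.466 -0.345  0.242] 0.26949067659170894 47.55
[ 0.4661045  -0.34533868  0.24228001] [ 6.89487544e-04  9.23955894e-01 -3.82495571e-01  1.47281237e-03]
y dir [-7.06820105e-01 -7.07393326e-01  1.47423745e-04] -134.97677639162995
along 0.1606788298084869 side -0.00031337489141882775
```

View pics/w11.png

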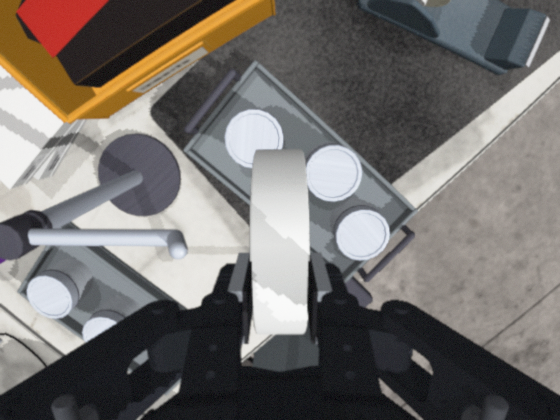

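The hook arm is level in the image at row ~240 with its tip at (178,243), and the roll is in line with it (side error 0.3 mm). I'll thread it on.

Request:
move_arm(plan=[0.15,0.15,0,0,0,0,0.3,0.3,0,0,0,0,0.45,0.45,0,0,0,0,0.6,0.6,0,0,0,0,0.75,0.75,0,0,0,0,0.9,0.9,0,0,0,0,1.05,1.05,0,0,0,0,1.2,1.2,0,0,0,0,1.35,1.35,0,0,0,0,1.35,1.35,0,0,0,0])

```text
time_s: 48.95
eef_pos: [0.5334, -0.2765, 0.2402]
eef_rot: [-0.0, 0.924, -0.382, -0.0]
wrist_force: [-0.5, -1.3, -1.4]
opening: 0.268
grasp_force: 59.5
```

```bash
python3 f.py
python3 - <<'E'
from h import *
o=ctrl.get_obs();print(o['eef_pos'],o['torque'])
e=o['eef_pos'][:2]-[.5795,-.2315];u=np.array([-1,-1])/2**.5
print('along',e@u,'side',e@[u[1],-u[0]])
shot('wrist','w12.png');shot('scene','s12.png')
a=cv2.resize(cv2.imread('pics/s12.png')[140:260,280:400],(400,400),interpolation=2)
b=cv2.resize(cv2.imread('pics/w12.png')[120:400,140:420],(400,400))
cv2.imwrite('pics/m12.png',np.hstack([a,b]))
E
```

```text
[-2.648 -1.589 -0.793 -0.337] [-0.336 -0.072 -1.342] [  0.322 -48.034 -36.163   0.033  -0.001   0.013] [-0.677  0.23   1.531 -0.     1.381  1.679] [ 0.533 -0.277  0.24 ] 0.2700083390688466 49.15
[ 0.53271388 -0.27744796  0.24024263] [-0.03034854 -0.0098423  -0.027338  ]
along 0.06557289285725623 side 0.0005926674958155767
```

View pics/m12.png

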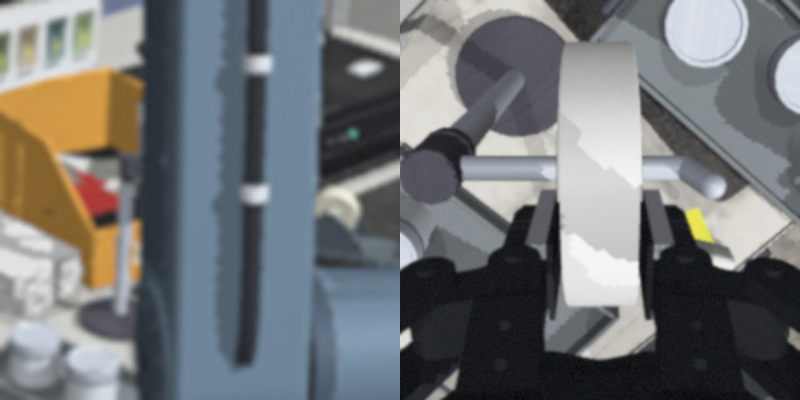

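The roll is threaded: the arm passes through its bore and the upturned end is outside. I have now viewed 18 pictures, more than the 14 allowed, so I'll work from numbers only from here. Lowering gently until it touches.

Request:
move_arm(plan=[0,0,-0.15,0,0,0,0,0,-0.3,0,0,0,0,0,-0.45,0,0,0,0,0,-0.55,0,0,0,0,0,-0.55,0,0,0,0,0,-0.55,0,0,0])

```text
time_s: 50.0
eef_pos: [0.5331, -0.2773, 0.213]
eef_rot: [0.0, 0.924, -0.383, 0.0]
wrist_force: [-0.2, -0.5, -0.4]
opening: 0.273
grasp_force: 59.4
```

```bash
python3 f.py
```

```text
[-1.943 -1.248 -0.725 -0.986] [-0.109  0.125 -1.225] [ -0.005 -48.359 -35.305  -0.     -0.001   0.   ] [-0.677  0.253  1.558  0.     1.33   1.679] [ 0.533 -0.277  0.213] 0.27263737995477655 50.2
```

Request:
move_arm(plan=[0,0,-0.04,0,0,0,0,0,-0.08,0,0,0,0,0,-0.11,0,0,0,0,0,-0.11,0,0,0])

```text
time_s: 50.7
eef_pos: [0.5328, -0.2771, 0.207]
eef_rot: [-0.0, 0.924, -0.383, -0.0]
wrist_force: [0.6, -0.4, -1.1]
opening: 0.274
grasp_force: 59.4
```

```bash
python3 f.py
```

```text
[-1.291 -1.604 -2.129 -2.274] [ 0.013 -0.115 -1.824] [ -0.001 -48.508 -35.145  -0.      0.      0.   ] [-0.677  0.258  1.564 -0.     1.319  1.679] [ 0.533 -0.277  0.207] 0.2708268171482461 50.9
```

Request:
move_arm(plan=[0,0,-0.04,0,0,0,0,0,-0.06,0,0,0,0,0,-0.06,0,0,0])

```text
time_s: 51.28
eef_pos: [0.5331, -0.2774, 0.205]
eef_rot: [0.0, 0.924, -0.383, 0.0]
wrist_force: [-0.7, 1.0, 4.1]
opening: 0.271
grasp_force: 62.5
```

```bash
python3 f.py
```

```text
[4.555 3.96  5.727 5.22 ] [-0.709  0.821  4.866] [ -0.042 -45.091 -32.819   0.05   -0.374   0.014] [-0.677  0.261  1.566 -0.     1.314  1.679] [ 0.533 -0.277  0.205] 0.26817134385298413 51.475
```

There is contact at about 5 N. I'll open slightly and lift off.

Request:
move_arm(plan=[0,0,0.03,0,0,0,0,0,0.03,0,0,0,0,0,0.03,0,0,0,0,0,0.03,0,0,0,0,0,0.2,0,0,0,0,0,0.45,0,0,0,0,0,0.9,0,0,0,0,0,1.8,0,0,0,0,0,2.8,0,0,0,0,0,3,0,0,0], grip=34)

```text
time_s: 52.72
eef_pos: [0.5343, -0.2782, 0.3604]
eef_rot: [0.001, 0.924, -0.383, 0.004]
wrist_force: [0.7, -0.9, 0.2]
opening: 0.399
grasp_force: 0.0
```

```bash
python3 f.py
python3 - <<'E'
from h import *
np.set_printoptions(precision=4,suppress=True)
w=shot('wrist','w13.png'); p=w['pixels'].astype(int)
# expected positions
U=np.array([-.7071,-.7071,0]);A=np.array([.5795,-.2315,0]);z=np.array([0,0,1])
print('roll top exp',proj(w,[A+.065*U+.222*z,A+.08*U+.222*z,A+.05*U+.222*z,A+.107*U+.223*z,A+.211*z]))
m=((p.min(2)>170)&(p.max(2)-p.min(2)<14)).astype(np.uint8)
n,l,st,c=cv2.connectedComponentsWithStats(m)
for i in range(1,n):
    if st[i,4]>300: print(st[i],c[i])
E
python3 lids.py
```

```text
[ 0.585 -1.488  0.438 -0.046] [ 0.141 -0.02  -0.128] [  0.005 -46.556 -38.079  -0.001   0.076   0.   ] [-0.677  0.167  1.381 -0.     1.596  1.679] [ 0.532 -0.277  0.353] 0.39703763135705084 52.925
roll top exp [[277.6726 195.9685]
 [295.8431 195.9831]
 [259.5021 195.9601]
 [328.6317 196.3259]
 [202.1313 192.8047]]
[   0    0   53   81 1425] [14.7249 44.546 ]
[    0     0   387   350 35003] [160.1806 160.7425]
[ 21   6  36  38 576] [34.7743 22.6441]
[ 436   66  124  118 2475] [501.023  126.0667]
[ 192   94   71   44 1010] [228.0178 115.6347]
[   0  186  133  115 2789] [ 61.9652 251.5801]
[  73  227  109   84 2382] [129.2166 273.0445]
[   0  245  108   79 1057] [ 46.8903 277.2696]
[  8 282  63  47 520] [ 31.5904 301.3154]
[387 369  46  51 720] [404.975  398.8056]
(np.float32(335.5), np.float32(128.5), np.float32(21.8)) [211 219 228] [ 0.514 -0.361  0.052]
(np.float32(158.5), np.float32(257.5), np.float32(19.4)) [213 219 228] [ 0.559 -0.062  0.052]
(np.float32(392.5), np.float32(157.5), np.float32(19.6)) [210 217 226] [ 0.434 -0.389  0.052]
(np.float32(413.5), np.float32(203.5), np.float32(20.7)) [214 220 230] [ 0.365 -0.37   0.052]
(np.float32(85.5), np.float32(223.5), np.float32(21.8)) [135  66 184] [ 0.666 -0.026  0.052]
(np.float32(53.5), np.float32(146.5), np.float32(26.4)) [72 55 39] [ 0.764 -0.083  0.052]
(np.float32(175.5), np.float32(168.5), np.float32(26.4)) [219 217 209] [ 0.624 -0.177  0.052]
(np.float32(29.5), np.float32(328.5), np.float32(23.0)) [104 103 100] [0.632 0.195 0.052]
53.025 [ 0.532 -0.277  0.352] [ 0.544 -0.671 -0.634]
```

Run:
```python
from h import *
g=cv2.cvtColor(cv2.imread('pics/w13.png'),cv2.COLOR_BGR2GRAY).astype(int)
for r in (150,170,196,220,240): print(r,g[r,200:345:3].tolist())
print(g[120:280:4,278].tolist())
```

```text
150 [153, 84, 77, 68, 71, 66, 64, 68, 67, 76, 90, 90, 89, 91, 88, 88, 89, 83, 85, 84, 89, 109, 190, 191, 194, 193, 194, 196, 197, 195, 197, 134, 138, 141, 138, 139, 140, 140, 132, 120, 123, 124, 157, 198, 209, 209, 210, 199, 130]
170 [183, 136, 85, 84, 82, 94, 97, 97, 88, 78, 71, 90, 73, 77, 84, 87, 88, 93, 89, 92, 88, 100, 232, 233, 233, 233, 233, 234, 233, 235, 233, 224, 72, 68, 68, 65, 47, 122, 125, 129, 139, 138, 137, 138, 136, 138, 139, 137, 109]
196 [85, 83, 82, 85, 85, 84, 153, 188, 189, 187, 191, 190, 184, 174, 174, 175, 160, 166, 161, 157, 163, 173, 237, 244, 245, 244, 244, 244, 245, 244, 245, 243, 175, 159, 165, 172, 170, 160, 160, 100, 99, 109, 156, 211, 228, 124, 67, 133, 115]
220 [77, 162, 218, 216, 217, 218, 217, 215, 215, 216, 215, 213, 212, 206, 191, 169, 164, 180, 181, 190, 190, 193, 189, 239, 240, 240, 239, 240, 239, 240, 239, 239, 195, 193, 192, 190, 188, 185, 177, 159, 156, 175, 175, 179, 182, 171, 85, 79, 81]
240 [140, 139, 137, 141, 138, 131, 130, 72, 68, 103, 197, 207, 212, 215, 218, 221, 219, 221, 216, 219, 222, 220, 222, 221, 223, 223, 222, 223, 201, 195, 195, 193, 192, 192, 218, 214, 164, 165, 182, 215, 213, 216, 215, 214, 212, 212, 213, 213, 212]
[52, 53, 60, 113, 151, 166, 175, 189, 201, 211, 219, 224, 229, 237, 240, 244, 244, 244, 244, 244, 245, 244, 245, 243, 241, 239, 237, 230, 216, 219, 222, 221, 221, 221, 221, 221, 222, 204, 190, 188]
```

Request:
move_arm(plan=[0,0.2,0.8,0,0,0,-0.5,1,1,0,0,0,-1,2,1,0,0,0,-1.5,3,1,0,0,0,-2,4,1,0,0,0,-2,4,1,0,0,0,-2,4,1,0,0,0])

```text
time_s: 53.9
eef_pos: [0.4329, -0.0772, 0.4036]
eef_rot: [0.0, 0.924, -0.382, -0.0]
wrist_force: [-0.7, 0.3, -0.5]
opening: 0.4
grasp_force: 0.0
```

```bash
python3 lids.py
python3 - <<'E'
from h import *
w=shot('wrist');g=cv2.cvtColor(w['pixels'],cv2.COLOR_RGB2GRAY).astype(int)
U=np.array([-.7071,-.7071,0]);A=np.array([.5795,-.2315,0]);z=np.array([0,0,1])
for d in(.03,.05,.066,.09,.106):
    u,v=proj(w,[A+d*U+(.222 if d==.066 else .205)*z])[0];print(d,u,v,g[int(round(v))-14:int(round(v))+15,int(round(u))].tolist() if 14<v<405 and 0<u<560 else '')
E
```

```text
(np.float32(251.5), np.float32(137.5), np.float32(20.4)) [207 215 225] [ 0.482 -0.072  0.052]
(np.float32(208.5), np.float32(99.5), np.float32(20.8)) [206 214 225] [ 0.561 -0.068  0.052]
(np.float32(129.5), np.float32(71.5), np.float32(20.1)) [133  65 182] [ 0.666 -0.018  0.052]
(np.float32(461.5), np.float32(44.5), np.float32(21.2)) [199 205 218] [ 0.369 -0.37   0.052]
(np.float32(56.5), np.float32(253.5), np.float32(20.0)) [28 28 34] [0.582 0.286 0.052]
53.95 [ 0.433 -0.078  0.404] [0.023 0.241 0.084]
0.03 317.59988138106553 -51.50279948359392 
0.05 339.90052806925183 -50.95771669456124 
0.066 361.89815523213895 -58.76396450111028 
0.09 383.9374219418704 -49.166847320274 
0.106 401.2558912140627 -48.18927728224131
```

Run:
```python
from h import *
g=cv2.cvtColor(cv2.imread('pics/w13.png'),cv2.COLOR_BGR2GRAY).astype(int)
for c in(235,250,302,310): print(c,g[182:212,c].tolist())
```

```text
235 [78, 78, 84, 112, 134, 156, 179, 201, 216, 218, 214, 212, 204, 191, 186, 208, 215, 217, 219, 218, 217, 220, 219, 217, 218, 215, 215, 211, 213, 210]
250 [89, 90, 93, 113, 136, 147, 161, 173, 182, 189, 192, 169, 153, 144, 166, 193, 200, 195, 192, 193, 195, 196, 194, 195, 189, 189, 187, 184, 185, 187]
302 [169, 170, 158, 132, 139, 160, 185, 207, 216, 217, 215, 209, 203, 184, 165, 170, 178, 181, 185, 189, 194, 198, 203, 206, 206, 208, 207, 209, 209, 209]
310 [72, 70, 84, 112, 136, 154, 172, 197, 218, 219, 215, 212, 202, 184, 163, 170, 175, 178, 178, 175, 177, 178, 181, 181, 180, 180, 176, 173, 176, 175]
```

The arm occupies the same rows on both sides of the roll, so the hook has not turned. Handing in.

```bash
python3 -c "
from bench import ctrl
print(ctrl.hand_in())"
```

```text
the job is handed in; nothing more can be done
None
```

Job handed in, result not shown: three full tins are in the crate (one was knocked against its side wall but stands upright), two used-up tins are in the tray, the hook points at the crate within about 1°, and the tape roll hangs on it; I viewed 18 pictures, over the limit of 14.

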